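# Clamp a reagent bottle with the capstan clamp

## Robot

A 6-joint arm with a two-finger parallel gripper is mounted at the origin on a cart in front of the work surface, level with it; the furniture and walls round the work are solid. World frame = base frame: x ahead of the robot, y to its left, z up, the work surface at z = 0. Lengths are in m, angles in degrees, forces in N, time in s.
With the tool pointing down it reaches from about 0.375 to 0.9 m from the base axis. Payload 3.1 kg.
Tool frame: the origin (TCP) lies at the very end of the fingers, on their centre line; the grasp point (between the pads) lies 19 mm behind it (bot.grip_point_offset is the distance from the TCP to the grasp point, in m); z points along the fingers, x is the direction in which the jaws open and shut, and the axes are right-handed (so a half turn about z gives the same grasp; the last joint's range is limited). The gripper opens to 87 mm and grips with 3 to 60 N. Pads are 19 mm wide; open, the fingers measure 117 mm over their backs; the gripper's body (75 mm by 190 mm) begins 51 mm behind the grasp point.
Start: joints at [-10.227, 30.224, 82.088, -0, 67.689, -10.227], TCP at [0.625, 0, 0.223] pointing down, gripper open.
Joint ranges: [-176.69, 176.69], [-43.24, 126.21], [12.49, 139.97], [-82, 262], [0, 151.66], [-163.58, 163.58]. Speed limits (degrees/s): [159.86, 159.86, 180, 180, 180, 180].

## Interface

Orientations are given as a 3x3 rotation matrix whose columns are the frame's x, y, z axes.
In Python, from rig import bot, capture, recognise, place_of gives the robot as it stands.
- The arm moves only by the tool send_rows, never from a script. Its argument "motion" is a list of rows, each a list of 2 entries, a list of its own where there are three numbers: the shift along the tool's x, y, z in mm, then the turn about the tool's z in rad. A call has exactly 5 rows; each row shifts and turns the pose as measured when the row begins, along the tool's axes as they then stand; what a row does not reach is not made up. A row lasts 1/12 s, in which the tool goes at most 41.7 mm and 7.16 degrees, less where a joint would pass 70% of its speed; a pose out of reach is approached as far as the arm can. A call with a gripper value outside its range is refused whole. "gripper" is the closure, from 0 (fully open) to 1 (shut), set as the call begins (left out, the last holds). The fingers move at their own pace and stop on an object; the grip force is fixed at half the most. Time passes only in rows, so rows that do not move let the fingers close, or fill a call up. It gives the time, the measured TCP pose, the force and the opening at its end, in the units of the state.
- bot.read_state(): the state, without advancing time (a new reading comes with each control period).
- capture(name): name is "side" or "top"; returns a dict with "image" (480x640x3 uint8, blue, green, red), "fx", "fy", "cx", "cy" (pixels), "rvec" (rotation vector, rad) and "tvec" (3), from world to camera coordinates, as OpenCV has them. Camera axes: x right, y down, z forward; pixel columns grow to the right and rows downward; lengths in m; the calibration is good to about 2 mm. A picture is of the moment at which its call begins. There is no depth.
- bot.hand_in(): hands the job in, once; it reports no verdict.
Trained networks look in the newest picture that a camera, given by its name, has taken for a name from the list of things; names that differ only in an ending like _2 or _b are one class to them, and where a whole thing is asked for, a point or a joint stands for the part that bears it (a point fixed in the world has none). Each returns a list of dicts, best first, with "p" (0 to 1); they miss things now and then, are a little off and sometimes report something else, mostly with a low value. They report only what shows in the picture. A call takes as long as a camera call.
- recognise(camera, target): "xy" ([column, row] in pixels, amid what is visible of it).
- place_of(camera, target): "xy" ([column, row] in pixels: a listed point, or the origin of a listed thing).
The state is a dict: "time_s": time; "joint_positions": joint angles; "qvel": joint speeds; "tau": joint torques, N m; "position": TCP position; "tcp_rot": TCP orientation; "force": force on the tool from outside, world axes, zero at the start; "moment": the same for the moment, N m; "opening": opening from 0.0 (shut) to 1.0 (fully open).
Only numpy, scipy, OpenCV 4.12 (cv2) and the standard library are available. Lean on these libraries where they do the work, as an engineer would, in place of code of your own. Each camera call takes 0.05 s, during which the arm holds its last target.

## Task

Stand the clear glass bottle with the blue cap upright on the bench clamp, in the gap between its jaw and its end stop. Then wind the jaw shut with the spoked capstan, pushing spoke after spoke clockwise (seen from above), until the bottle is pressed against the stop and the spokes push back about twice as hard as when they ran free: held firmly, but no harder, as it is glass. Let go, and leave the timer, the marker and the beaker where they are.

Things in the scene. Friction and masses are not known exactly. Their poses are not given: they have to be found in the camera images.
- bottle_mid (a point): centre (half-way up) of the loose clear glass reagent bottle with blue screw cap and blue label band: 105 mm tall, body 56 mm in diameter up to about 70 mm, then a shoulder and a 32 mm cap; 0.12 to 0.24 kg; z is its upright axis. Grasp the body across 56 mm.
- clamp: bench clamp fixed to the worktop: grey base plate 12 mm thick, 112 mm wide, x from -90 to +220 mm, blue gear housing 64 x 58 mm and 76 mm high (with collar) under the capstan. Origin on the worktop under the capstan axis; x points along the plate to the end stop, z up. Two guide strips 8 mm high lie on the plate along y = +-42 mm.
- pocket (a point): point on top of the clamp's base plate, on its centre line, 149 mm from the capstan axis: a bottle stood here is at least 12 mm free of jaw and stop. The end stop beyond it is a blue block 56 mm wide, 68 mm high, with black rubber face. It is adjustable: the face lies 41 to 53 mm beyond this point, setting not given, so feel for it.
- jaw: sliding jaw, blue block 56 mm wide with a springy black rubber pad (50 x 46 mm, gives 1 mm per 10 N) towards the bottle, top 71 mm above the worktop; origin at the middle of the pad's face, axes as the clamp's. It moves along the clamp's +x, 12 mm per radian of the capstan; at the start its face is 103 to 108 mm from the capstan axis. Do not push it by hand.
- capstan: capstan with four straight spokes 90 degrees apart on an upright axis: origin on the axis at spoke height, 95 mm above the worktop; its x axis points along the spoke with the red ball (others black), z up. Hub 42 mm in diameter, +-19 mm high; rods 10 mm thick; balls 20 mm, centred 84 mm from the axis: the rod is bare from 24 to 72 mm. Clockwise from above closes the jaw.
- spoke_end (a point): centre of the red ball. Shutting the jaw on the bottle takes 2.1 to 3.6 rad, several spokes in turn. Drag 0.30 N m (5.5 N at 55 mm from the axis) when running free, read up to 1.5 N lower at a halt; it stays where left. Each 10 N of jaw pressure adds 0.12 N m (2.2 N at 55 mm). Right is 20 to 30 N of jaw pressure: 10 to 12 N of push at 55 mm; the drag holds 25 N once let go.
- timer: bystander: white bench timer lying flat, 75 x 75 x 17 mm, loose; origin under its centre
- marker: bystander: marker pen with black cap lying flat, 72 x 123 x 14 mm, loose; origin under its centre
- beaker: bystander: empty translucent plastic beaker, 64 mm in diameter, 76 mm tall, loose; origin under its centre

How it is judged:
By the outcome, as a careful person would: the job done as asked, in the order asked, and still so for the second after the job is handed in, with the robot touching nothing.
It also fails if it takes over 72 s, if anything falls off the work surface, if the arm or the gripper's body presses on something with over 40 N, if the wrist force passes 120 N, or if a joint passes its speed limit or range.

## Working session

There is one attempt and no reset: what is moved stays moved. The work goes in short steps, Python scripts to look and compute and a tool call to move; the robot and the scene stay as the last step left them, time stands still between calls to the robot, and variables do not carry over. Pictures are saved under pics/ and viewed, and the job is handed in when it is done.

Besides the shell and the picture viewer there is one more tool, called after ">>>" in YAML: its name, and indented under it one key for each argument. send_rows: Moves the arm, as the interface text tells. Its arguments: {"type":"object","properties":{"motion":{"type":"array","items":{"type":"array"}},"gripper":{"type":"number"}},"required":["motion"]}

```bash
mkdir -p pics; ls; cat > h.py <<'E'
import numpy as np, cv2
from rig import bot,capture,recognise,place_of
def cap(n,f=None):
    c=capture(n)
    if f: cv2.imwrite('pics/'+f,c['image'])
    return c
def ray(c,xy):
    R,_=cv2.Rodrigues(np.array(c['rvec'],float)); t=np.array(c['tvec'],float).reshape(3)
    d=R.T@np.array([(xy[0]-c['cx'])/c['fx'],(xy[1]-c['cy'])/c['fy'],1]); return -R.T@t,d/np.linalg.norm(d)
def atz(c,xy,z):
    o,d=ray(c,xy); return o+d*(z-o[2])/d[2]
def tri(c1,x1,c2,x2):
    o1,d1=ray(c1,x1);o2,d2=ray(c2,x2)
    s=np.linalg.lstsq(np.c_[d1,-d2],o2-o1,rcond=None)[0]
    a=o1+s[0]*d1;b=o2+s[1]*d2
    return (a+b)/2,np.linalg.norm(a-b)
def proj(c,p):
    R,_=cv2.Rodrigues(np.array(c['rvec'],float)); q=R@np.array(p)+np.array(c['tvec'],float).reshape(3)
    return [c['fx']*q[0]/q[2]+c['cx'],c['fy']*q[1]/q[2]+c['cy']]
E
python3 - <<'E'
from h import *
np.set_printoptions(precision=4,suppress=True)
print(bot.read_state())
s=cap('side','s0.png');t=cap('top','t0.png')
for n in ['bottle_mid','clamp','pocket','jaw','capstan','spoke_end','timer','marker','beaker']:
    a=place_of('side',n);b=place_of('top',n)
    print(n,[(x['xy'],round(x['p'],2)) for x in a[:2]],[(x['xy'],round(x['p'],2)) for x in b[:2]])
    if a and b: print('   ',*tri(s,a[0]['xy'],t,b[0]['xy']))
E
```

```text
pics
{'time_s': 0.0, 'joint_positions': array([-10.2264,  30.2772,  82.1571,  -0.0011,  67.6885, -10.228 ]), 'qvel': array([ 0.1416,  0.0132, -0.0816, -0.0246,  0.0224,  0.1172]), 'tau': array([ -0.0005, -44.0045, -17.6594,   0.0633,   0.0583,  -0.0002]), 'position': array([0.6243, 0.0002, 0.2216]), 'tcp_rot': array([[ 1.    ,  0.    , -0.0021],
       [ 0.    , -1.    ,  0.0004],
       [-0.0021, -0.0004, -1.    ]]), 'force': array([-0.3985, -0.7266,  0.4712]), 'moment': array([-0.0551,  0.0173,  0.0415]), 'opening': 0.9996112240480265}
bottle_mid [([393.5, 266.5], 0.91)] [([401.9, 206.2], 0.68), ([319.9, 312.7], 0.63)]
    [0.448  0.1886 0.0351] 0.25438075641094543
clamp [([269.9, 251.0], 0.94), ([363.5, 240.8], 0.63)] [([396.8, 213.5], 0.6), ([237.2, 286.7], 0.45)]
    [0.5608 0.1452 0.0034] 0.004608103406616903
pocket [([345.7, 263.5], 0.97)] [([362.2, 274.9], 0.77)]
    [0.4263 0.224  0.0137] 0.009877975348528715
jaw [([317.5, 242.7], 0.84)] [([376.3, 252.5], 0.94), ([321.7, 314.3], 0.44)]
    [0.4731 0.1953 0.0445] 0.002615781152231257
capstan [([267.4, 208.6], 0.58)] [([403.1, 205.5], 0.65)]
    [0.5614 0.1451 0.0956] 0.00484470968027014
spoke_end [([311.4, 219.4], 0.76)] [([378.5, 243.2], 0.68)]
    [0.4857 0.1948 0.0934] 0.005506128912105504
timer [([365.6, 243.8], 0.6)] [([418.1, 306.9], 0.58)]
    [ 0.3624  0.1077 -0.0085] 0.0011556144334923493
marker [([380.9, 358.0], 0.83)] [([236.7, 288.6], 0.74)]
    [0.4079 0.4861 0.0078] 0.0038020964329806934
beaker [([223.6, 359.7], 0.74)] [([248.7, 184.9], 0.72)]
    [ 0.6308  0.4598 -0.0012] 0.002045783095341568
```

View pics/s0.png

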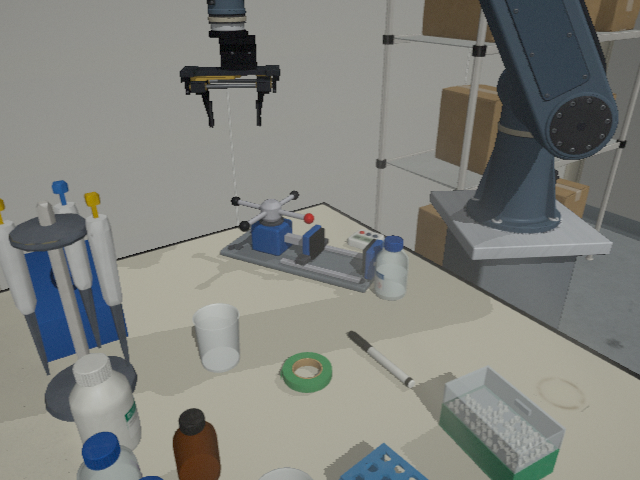

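View pics/t0.png

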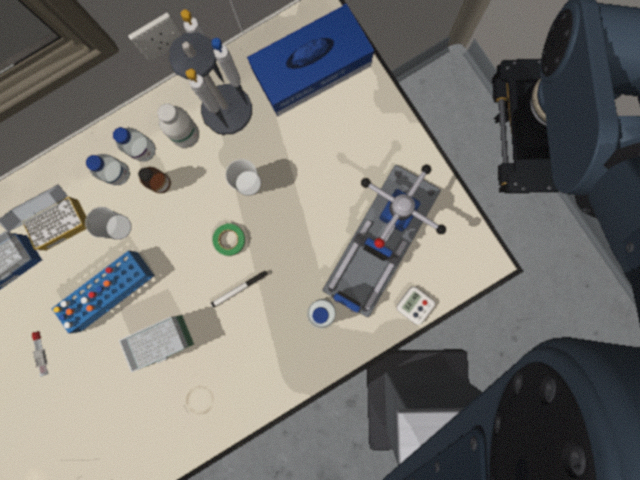

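The side view shows the clamp, with the bottle next to its end stop at about (393,267). In the top view the bottle cap is at (320,313), the capstan at (403,205) and the red ball at (378,243). I'll enlarge the pictures and refine these.

```bash
python3 - <<'E'
from h import *
np.set_printoptions(precision=4,suppress=True)
s=cap('side');t=cap('top')
print([(x['xy'],round(x['p'],2)) for x in recognise('top','bottle_mid')],[(x['xy'],round(x['p'],2)) for x in recognise('side','bottle_mid')],[(x['xy'],round(x['p'],2)) for x in place_of('top','bottle_mid')])
print(tri(s,[393.5,266.5],t,[319.9,312.7]))
print('cap top', atz(t,[320,313],.105), atz(s,[394,239],.105))
print(atz(t,[362.2,274.9],.012),atz(s,[345.7,263.5],.012))
print(atz(t,[403.1,205.5],.095),atz(s,[267.4,208.6],.095))
a=cv2.resize(s['image'][180:310,210:430],None,fx=3.6,fy=3.6,interpolation=cv2.INTER_CUBIC);cv2.imwrite('pics/s1.png',a)
a=cv2.resize(t['image'][150:340,290:480],None,fx=3.1,fy=3.1,interpolation=cv2.INTER_CUBIC);cv2.imwrite('pics/t1.png',a)
E
```

```text
[([321.3, 312.4], 0.72)] [([396.6, 266.4], 0.83)] [([322.2, 312.3], 0.9)]
(array([0.3555, 0.3115, 0.0539]), np.float64(0.005793962162400291))
cap top [0.3606 0.3085 0.105 ] [0.3546 0.3094 0.105 ]
[0.4312 0.2231 0.012 ] [0.421  0.2221 0.012 ]
[0.559  0.1452 0.095 ] [0.5638 0.1425 0.095 ]
```

View pics/s1.png

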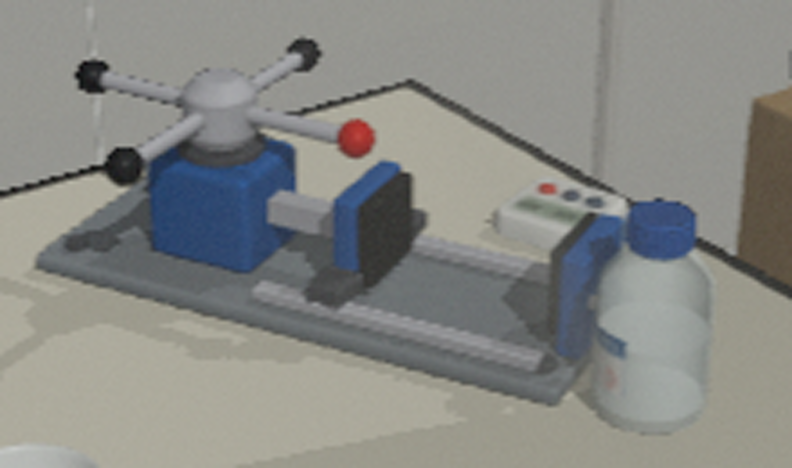

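View pics/t1.png

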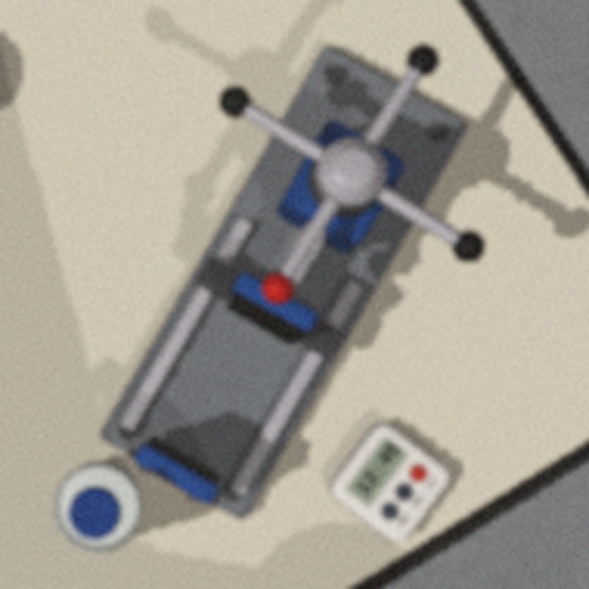

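```bash
cat > fit.py <<'E'
from h import *
from scipy.optimize import least_squares
np.set_printoptions(precision=4,suppress=True)
s=cap('side');t=cap('top')
T=lambda p:[p[0]/3.1+290-.3,p[1]/3.1+150-.3]; S=lambda p:[p[0]/3.6+210-.3,p[1]/3.6+180-.3]
# world: spoke index k: angle a+90k ccw
tb=[(277,290),(469,246),(423,59),(235,101)] # order around: clockwise/ccw tested
sb=[(356,138),(305,54),(92,76),(124,165)]
tc=[(-.09,-1,(0)),]
for ax in [(t,T,tb),(s,S,sb)]:
    for p in ax[2]: print(atz(ax[0],ax[1](p),.095))
corn=[((-.09,.056),None),]
tcorn=[(328,45),(466,122),(243,515),(105,437)]
for p in tcorn: print('c',atz(t,T(p),.012))
print('bot s',atz(s,S((556,404)),.0),atz(s,S((38,262)),.0))
# bottle silhouettes
print('bottle base circ side', atz(s,S((648,430)),0), atz(s,S((592,400)),0), atz(s,S((706,405)),0))
E
python3 fit.py
```

```text
[0.4882 0.1936 0.095 ]
[0.5116 0.076  0.095 ]
[0.6289 0.0982 0.095 ]
[0.6065 0.215  0.095 ]
[0.488  0.1927 0.095 ]
[0.5091 0.0761 0.095 ]
[0.6277 0.0981 0.095 ]
[0.6049 0.2147 0.095 ]
c [0.6623 0.1448 0.012 ]
c [0.6059 0.0545 0.012 ]
c [0.3472 0.2139 0.012 ]
c [0.4008 0.3038 0.012 ]
bot s [0.3991 0.3032 0.    ] [0.6623 0.1356 0.    ]
bottle base circ side [0.3594 0.3293 0.    ] [0.3811 0.3012 0.    ] [0.3268 0.3104 0.    ]
```

>>> send_rows:
  motion:
    - [[-26.7, -30.9, 0], 0]
    - [[-26.7, -30.9, 0], 0]
    - [[-26.7, -30.9, 0], 0]
    - [[-26.7, -30.9, 0], 0]
    - [[-26.7, -30.9, 0], 0]
  gripper: 0

```text
time_s: 1.77
position: [0.4965, 0.1518, 0.2212]
tcp_rot: [[1.0, -0.014, 0.011], [-0.014, -1.0, -0.003], [0.011, 0.003, -1.0]]
force: [0.5, 0.8, 0.1]
opening: 0.998
```

>>> send_rows:
  motion:
    - [[-26.7, -30.9, 0], 0]
    - [[-26.7, -30.9, 0], 0]
    - [[-26.7, -30.9, 0], 0]
    - [[-26.7, -30.9, 0], 0]
    - [[-10, -12, 0], 0]

```text
time_s: 2.18
position: [0.3745, 0.2936, 0.2203]
tcp_rot: [[1.0, -0.014, 0.011], [-0.014, -1.0, -0.001], [0.011, 0.001, -1.0]]
force: [-0.3, -1.0, -0.5]
opening: 1.002
```

>>> send_rows:
  motion:
    - [[0, 0, 0], -0.12]
    - [[0, 0, 0], -0.12]
    - [[0, 0, 0], -0.12]
    - [[0, 0, 0], -0.12]
    - [[0, 0, 0], -0.12]

```text
time_s: 2.6
position: [0.3689, 0.2988, 0.2215]
tcp_rot: [[0.818, 0.575, 0.011], [0.575, -0.818, 0.001], [0.01, 0.006, -1.0]]
force: [0.3, -0.2, 0.9]
opening: 0.998
```

>>> send_rows:
  motion:
    - [[0, 0, 0], -0.12]
    - [[0, 0, 0], -0.12]
    - [[0, 0, 0], -0.12]
    - [[0, 0, 0], -0.06]
    - [[0, 0, 0], 0]

```text
time_s: 3.02
position: [0.369, 0.2993, 0.2224]
tcp_rot: [[0.494, 0.87, 0.013], [0.87, -0.494, 0.002], [0.008, 0.011, -1.0]]
force: [-0.2, -0.3, -1.2]
opening: 1.003
```

```bash
cat >> h.py <<'E'
O=np.array([.5585,.1455]);UX=np.array([-.8526,.5225]);UY=np.array([-.5225,-.8526])
def go(x,y,z):
    st=bot.read_state(); d=np.array([x,y,z])-st['position']; R=st['tcp_rot']
    print('t',round(st['time_s'],2),'pos',st['position'].round(4),'yaw',round(np.degrees(np.arctan2(R[1,0],R[0,0])),2),'tool shift mm',(R.T@d*1000).round(1),'F',st['force'].round(1))
def cl(x,y): return O+UX*x+UY*y
E
python3 -c "
from h import *
go(.357,.309,.16)
t=cap('top','t2.png');s=cap('side','s2.png')
for c in ('side','top'): print([(x['xy'],round(x['p'],2)) for x in place_of(c,'bottle_mid')])
"
```

```text
t 3.02 pos [0.369  0.2993 0.2224] yaw 60.41 tool shift mm [  2.  -15.9  62.2] F [-0.2 -0.3 -1.2]
[([393.6, 266.2], 0.6)]
[]
```

View pics/s2.png

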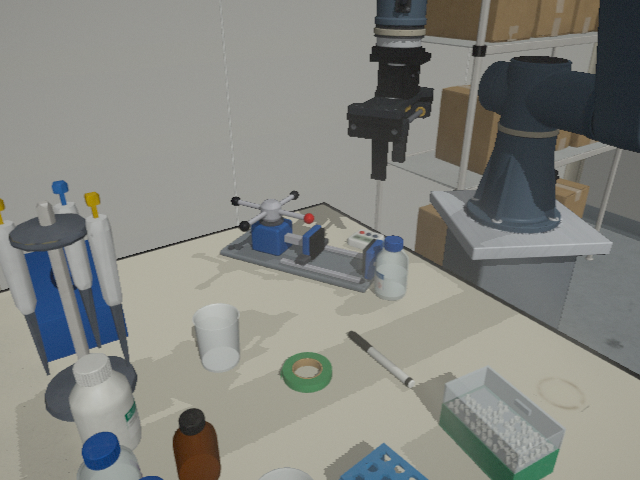

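The gripper hovers above the bottle, with its fingers at about (378,175) and (400,158) and the bottle still at (393,267). Next I lower it around the bottle.

>>> send_rows:
  motion:
    - [[1, -5.5, 0], 0.033]
    - [[1, -5.5, 10], 0]
    - [[0, -5, 25], 0]
    - [[0, 0, 30], 0]
    - [[0, 0, 25], 0]

```text
time_s: 3.63
position: [0.3635, 0.3131, 0.1357]
tcp_rot: [[0.531, 0.847, 0.03], [0.847, -0.531, 0.01], [0.025, 0.02, -0.999]]
force: [-0.2, -0.0, 0.2]
opening: 1.005
```

```bash
python3 -c "
from h import *
go(.357,.309,.041)
s=cap('side','s3.png')
cv2.imwrite('pics/s3.png',cv2.resize(s['image'][100:320,280:480],None,fx=2.7,fy=2.7))
"
```

```text
t 3.63 pos [0.3635 0.3131 0.1357] yaw 57.92 tool shift mm [-9.3 -5.2 94.4] F [-0.2 -0.   0.2]
```

View pics/s3.png

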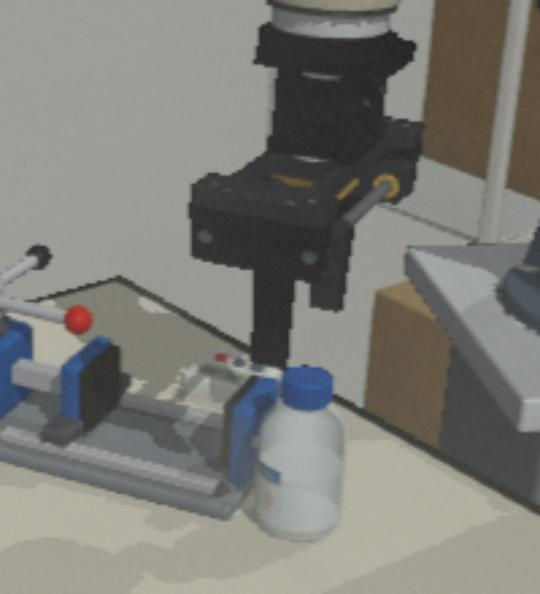

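```bash
python3 -c "
from h import *
s=cap('side')
st=bot.read_state();p=st['position'];R=st['tcp_rot']
for k in(-51,51):
  for z in (0,-.04): 
    q=np.array(proj(s,p+R[:,0]*k/1000+R[:,2]*z)); print((q-[280,100])*2.7)
for z in (0,.105): print((np.array(proj(s,[.357,.309,z]))-[280,100])*2.7)
"
```

```text
[329.13692369 305.26232441]
[335.22053488 245.75761298]
[270.9412922  367.72086518]
[276.31043851 303.30127475]
[293.21193601 519.98435208]
[303.86366104 375.16028089]
```

```bash
python3 -c "
from h import *
s=cap('side')
f=lambda a,b:[a/2.7+280,b/2.7+100]
print(atz(s,f(308,374),.105),atz(s,f(300,517),0),atz(s,f(300.5,512),0))
"
```

```text
[0.35414284 0.30768095 0.105     ] [3.51884115e-01 3.05906942e-01 5.55111512e-17] [3.50291283e-01 3.00062283e-01 5.55111512e-17]
```

>>> send_rows:
  motion:
    - [[-4, -2, 0], 0]
    - [[-4, -2, 5], 0]
    - [[-1, 0, 10], 0]
    - [[0, 0, 0], 0]
    - [[0, 0, 0], 0]

```text
time_s: 4.2
position: [0.3569, 0.308, 0.1251]
tcp_rot: [[0.532, 0.846, 0.034], [0.846, -0.533, 0.013], [0.029, 0.022, -0.999]]
force: [-0.1, 0.4, -0.1]
opening: 0.999
```

```bash
python3 -c "
from h import *
go(.3565,.308,.041)
print(bot.read_state()['tcp_rot'].round(3))
t=cap('top','t4.png')
print(place_of('top','bottle_mid'),recognise('top','bottle_mid'))
"
```

```text
t 4.2 pos [0.3569 0.308  0.1251] yaw 57.85 tool shift mm [-2.6 -2.2 84. ] F [-0.1  0.4 -0.1]
[[ 0.532  0.846  0.034]
 [ 0.846 -0.533  0.013]
 [ 0.029  0.022 -0.999]]
[{'xy': [245.6, 183.2], 'p': 0.15}] []
```

View pics/t4.png

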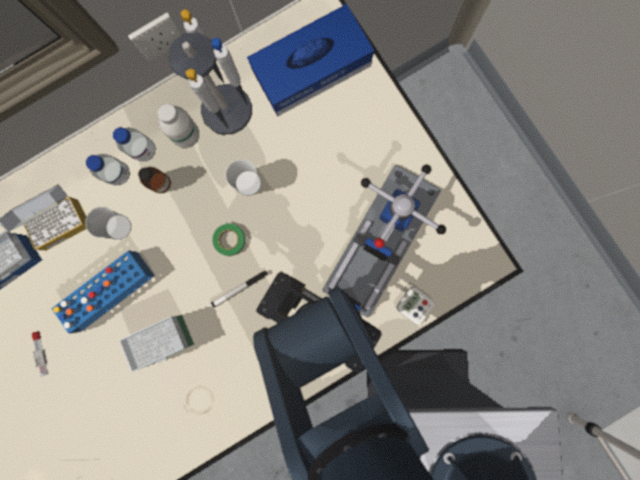

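>>> send_rows:
  motion:
    - [[-1, -1, 16], 0]
    - [[-1, -1, 17], 0]
    - [[-0.5, 0, 17], 0]
    - [[0, 0, 15], 0]
    - [[0, 0, 0], 0]

```text
time_s: 4.77
position: [0.3607, 0.3104, 0.0621]
tcp_rot: [[0.531, 0.846, 0.046], [0.846, -0.532, 0.019], [0.04, 0.029, -0.999]]
force: [-0.0, 1.2, -0.6]
opening: 0.998
```

```bash
python3 -c "
from h import *
go(.3565,.308,.041)
print(bot.read_state()['tcp_rot'].round(3))
s=cap('side','s3.png')
cv2.imwrite('pics/s5.png',cv2.resize(s['image'][100:320,280:480],None,fx=2.7,fy=2.7))
"
```

```text
t 4.77 pos [0.3607 0.3104 0.0621] yaw 57.88 tool shift mm [-5.1 -2.9 20.8] F [-0.   1.2 -0.6]
[[ 0.531  0.846  0.046]
 [ 0.846 -0.532  0.019]
 [ 0.04   0.029 -0.999]]
```

View pics/s5.png

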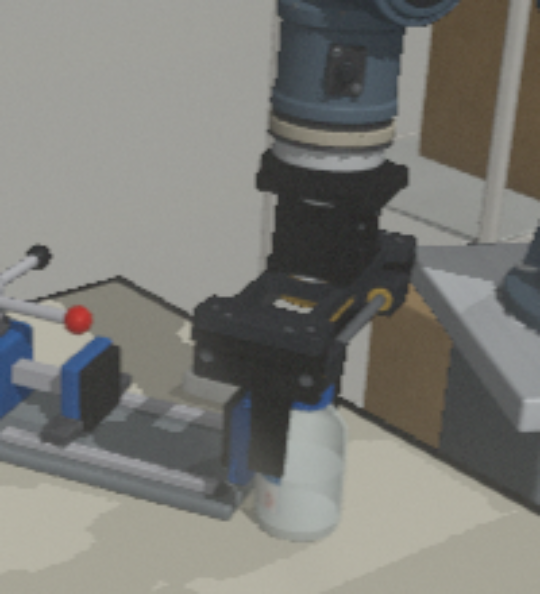

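>>> send_rows:
  motion:
    - [[-3, -2, 6], 0]
    - [[-2, -1, 7], 0]
    - [[0, 0, 7], 0]
    - [[0, 0, 0], 0]
    - [[0, 0, 0], 0]

```text
time_s: 5.23
position: [0.3583, 0.3093, 0.0439]
tcp_rot: [[0.531, 0.846, 0.052], [0.846, -0.532, 0.022], [0.046, 0.033, -0.998]]
force: [-0.4, -0.0, -0.1]
opening: 1.0
```

>>> send_rows:
  motion:
    - [[0, 0, 0], 0]
    - [[0, 0, 0], 0]
    - [[0, 0, 0], 0]
    - [[0, 0, 0], 0]
    - [[0, 0, 0], 0]
  gripper: 0.45

```text
time_s: 5.65
position: [0.359, 0.3097, 0.0448]
tcp_rot: [[0.531, 0.846, 0.054], [0.846, -0.532, 0.023], [0.048, 0.034, -0.998]]
force: [-0.3, -0.0, -0.2]
opening: 0.708
```

>>> send_rows:
  motion:
    - [[0, 0, 0], 0]
    - [[0, 0, 0], 0]
    - [[0, 0, 0], 0]
    - [[0, 0, 0], 0]
    - [[0, 0, 0], 0]
  gripper: 0.6

```text
time_s: 6.07
position: [0.3587, 0.3095, 0.0447]
tcp_rot: [[0.531, 0.846, 0.054], [0.846, -0.532, 0.023], [0.048, 0.033, -0.998]]
force: [0.3, -0.6, -0.5]
opening: 0.64
```

```bash
python3 -c "
from h import *
go(.3565,.308,.125)
print(bot.read_state()['moment'].round(2))
s=cap('side')
cv2.imwrite('pics/s6.png',cv2.resize(s['image'][100:320,280:480],None,fx=2.7,fy=2.7))
"
```

```text
t 6.07 pos [0.3587 0.3095 0.0447] yaw 57.91 tool shift mm [  1.4   1.6 -80.3] F [ 0.3 -0.6 -0.5]
[0.07 0.   0.  ]
```

View pics/s6.png

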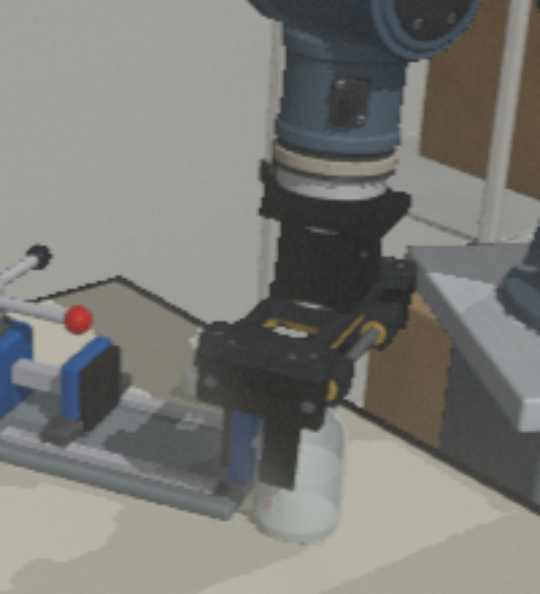

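>>> send_rows:
  motion:
    - [[0, 0, -8], 0]
    - [[0.5, 0.5, -18], 0]
    - [[1, 0.6, -22], 0]
    - [[1, 0.6, -22], 0]
    - [[0.5, 0.5, -18], 0]

```text
time_s: 6.53
position: [0.3539, 0.3069, 0.1331]
tcp_rot: [[0.531, 0.846, 0.042], [0.846, -0.532, 0.016], [0.036, 0.027, -0.999]]
force: [1.1, 0.3, -2.1]
opening: 0.639
```

```bash
python3 -c "
from h import *
p=cl(.149,0);print(p);go(p[0],p[1],.140)
print(bot.read_state()['tcp_rot'].round(3))
s=cap('side')
cv2.imwrite('pics/s7.png',cv2.resize(s['image'][80:300,280:480],None,fx=2.7,fy=2.7))
"
```

```text
[0.4314626 0.2233525]
t 6.53 pos [0.3539 0.3069 0.1331] yaw 57.87 tool shift mm [-29.2 110.3  -5. ] F [ 1.1  0.3 -2.1]
[[ 0.531  0.846  0.042]
 [ 0.846 -0.532  0.016]
 [ 0.036  0.027 -0.999]]
```

View pics/s7.png

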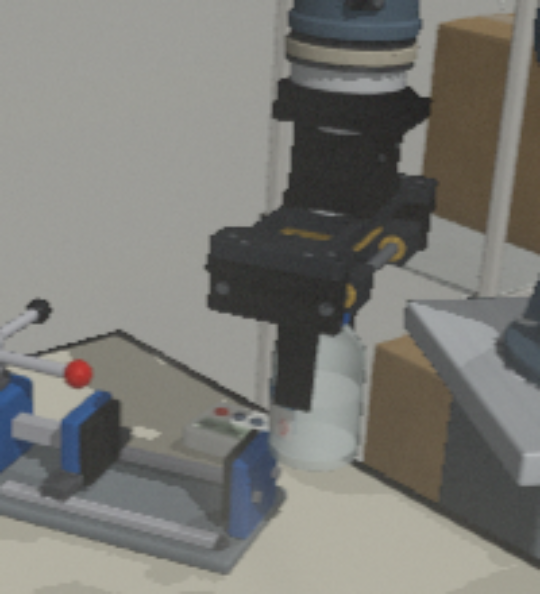

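>>> send_rows:
  motion:
    - [[-2, 8, -4], 0]
    - [[-5, 18, -4], 0]
    - [[-6, 22, 0], 0]
    - [[-6, 22, 0], 0]
    - [[-5, 18, 0], 0]

```text
time_s: 7.0
position: [0.4162, 0.2391, 0.1474]
tcp_rot: [[0.524, 0.851, 0.047], [0.851, -0.525, 0.02], [0.042, 0.03, -0.999]]
force: [0.1, 0.4, -2.4]
opening: 0.642
```

>>> send_rows:
  motion:
    - [[-3, 12, 0], 0]
    - [[-1, 5, 0], 0]
    - [[0, 0, 0], 0]
    - [[0, 0, 0], 0]
    - [[0, 0, 0], 0]

```text
time_s: 7.42
position: [0.4308, 0.2216, 0.1456]
tcp_rot: [[0.529, 0.847, 0.044], [0.848, -0.53, 0.018], [0.039, 0.028, -0.999]]
force: [-0.5, -0.2, -2.2]
opening: 0.639
```

```bash
python3 -c "
from h import *
p=cl(.149,0);go(p[0],p[1],.057)
print(bot.read_state()['tcp_rot'].round(3))
s=cap('side')
cv2.imwrite('pics/s8.png',cv2.resize(s['image'][80:300,220:440],None,fx=2.7,fy=2.7))
"
```

```text
t 7.42 pos [0.4308 0.2216 0.1456] yaw 58.03 tool shift mm [-1.6 -2.8 88.6] F [-0.5 -0.2 -2.2]
[[ 0.529  0.847  0.044]
 [ 0.848 -0.53   0.018]
 [ 0.039  0.028 -0.999]]
```

View pics/s8.png

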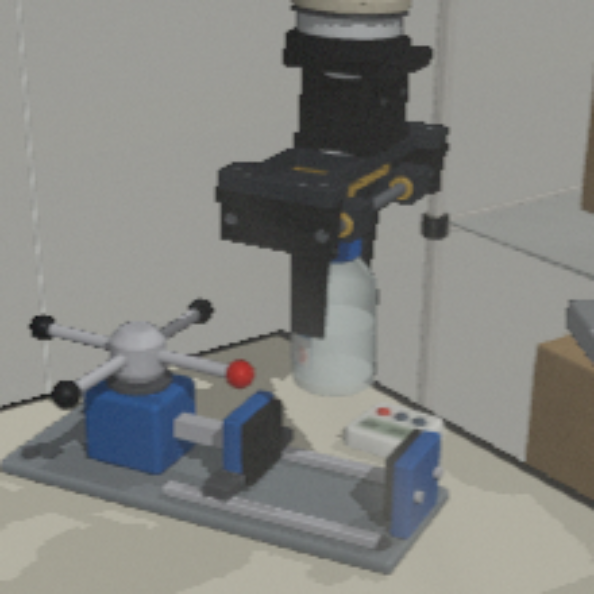

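>>> send_rows:
  motion:
    - [[0, -1, 10], 0]
    - [[-1, -1, 16], 0]
    - [[-1, -1, 18], 0]
    - [[-1, -1, 14], 0]
    - [[0, 0, 0], 0]

```text
time_s: 7.88
position: [0.426, 0.2259, 0.0867]
tcp_rot: [[0.523, 0.851, 0.046], [0.851, -0.524, 0.02], [0.041, 0.029, -0.999]]
force: [-1.1, -0.3, -1.4]
opening: 0.636
```

```bash
python3 -c "
from h import *
p=cl(.149,0);go(p[0],p[1],.057)
print(bot.read_state()['tcp_rot'].round(3))
s=cap('side')
cv2.imwrite('pics/s9.png',cv2.resize(s['image'][120:300,250:430],None,fx=3.2,fy=3.2))
"
```

```text
t 7.88 pos [0.426  0.2259 0.0867] yaw 58.42 tool shift mm [-0.5  5.1 29.9] F [-1.1 -0.3 -1.4]
[[ 0.523  0.851  0.046]
 [ 0.851 -0.524  0.02 ]
 [ 0.041  0.029 -0.999]]
```

View pics/s9.png

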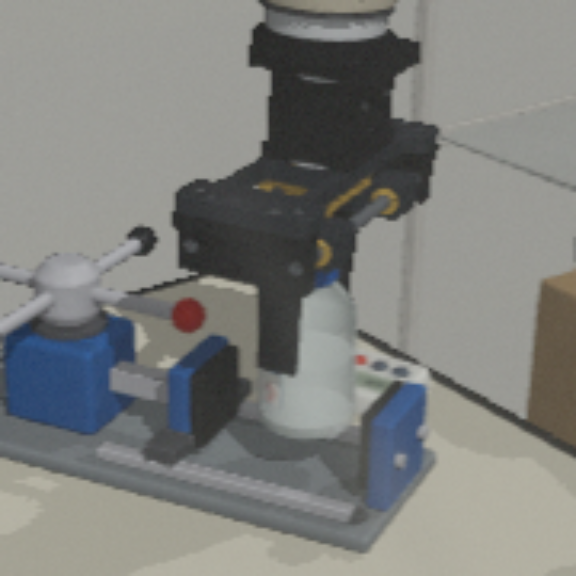

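>>> send_rows:
  motion:
    - [[0, 3, 5], 0]
    - [[0, 2, 7], 0]
    - [[0, 0, 6], 0]
    - [[0, 0, 5], 0]
    - [[0, 0, 0], 0]

```text
time_s: 8.35
position: [0.434, 0.2254, 0.0653]
tcp_rot: [[0.521, 0.852, 0.053], [0.852, -0.522, 0.022], [0.046, 0.034, -0.998]]
force: [-0.5, -1.0, -2.2]
opening: 0.64
```

```bash
python3 -c "
from h import *
p=cl(.149,0);go(p[0],p[1],.0567)"
```

```text
t 8.35 pos [0.434  0.2254 0.0653] yaw 58.58 tool shift mm [-3.5 -1.4  8.4] F [-0.5 -1.  -2.2]
```

>>> send_rows:
  motion:
    - [[-2, -1, 2], 0]
    - [[-1, -1, 2], 0]
    - [[0, 0, 2], 0]
    - [[0, 0, 1.5], 0]
    - [[0, 0, 0], 0]

```text
time_s: 8.77
position: [0.4312, 0.2238, 0.0572]
tcp_rot: [[0.521, 0.852, 0.054], [0.852, -0.523, 0.022], [0.047, 0.034, -0.998]]
force: [0.9, -0.9, -1.8]
opening: 0.636
```

```bash
python3 -c "
from h import *
p=cl(.149,0);go(p[0],p[1],.0567)"
```

```text
t 8.77 pos [0.4312 0.2238 0.0572] yaw 58.55 tool shift mm [-0.3  0.5  0.5] F [ 0.9 -0.9 -1.8]
```

Almost touching. I'll lower in 1 mm steps until the force changes.

>>> send_rows:
  motion:
    - [[0, 0, 1], 0]
    - [[0, 0, 1], 0]
    - [[0, 0, 0], 0]
    - [[0, 0, 0], 0]
    - [[0, 0, 0], 0]

```text
time_s: 9.18
position: [0.4319, 0.2239, 0.0576]
tcp_rot: [[0.521, 0.852, 0.057], [0.852, -0.523, 0.023], [0.049, 0.036, -0.998]]
force: [-1.1, 0.3, -1.7]
opening: 0.642
```

>>> send_rows:
  motion:
    - [[-0.5, 0, 1.5], 0]
    - [[0, 0, 1.5], 0]
    - [[0, 0, 1], 0]
    - [[0, 0, 1], 0]
    - [[0, 0, 1], 0]

```text
time_s: 9.6
position: [0.4323, 0.2237, 0.0567]
tcp_rot: [[0.521, 0.852, 0.06], [0.852, -0.523, 0.023], [0.051, 0.039, -0.998]]
force: [-2.0, -0.8, 11.2]
opening: 0.641
```

>>> send_rows:
  motion:
    - [[0, 0, -0.5], 0]
    - [[0, 0, 0], 0]
    - [[0, 0, 0], 0]
    - [[0, 0, 0], 0]
    - [[0, 0, 0], 0]

```text
time_s: 10.02
position: [0.4323, 0.2237, 0.0568]
tcp_rot: [[0.521, 0.852, 0.06], [0.852, -0.523, 0.023], [0.051, 0.039, -0.998]]
force: [1.4, -1.1, 0.4]
opening: 0.643
```

>>> send_rows:
  motion:
    - [[0, 0, 0], 0]
    - [[0, 0, 0], 0]
    - [[0, 0, 0], 0]
    - [[0, 0, 0], 0]
    - [[0, 0, 0], 0]
  gripper: 0

```text
time_s: 10.43
position: [0.4329, 0.2238, 0.0566]
tcp_rot: [[0.521, 0.851, 0.061], [0.852, -0.523, 0.023], [0.052, 0.039, -0.998]]
force: [0.4, -0.3, -0.2]
opening: 0.927
```

```bash
python3 -c "
from h import *
p=cl(.149,0);go(p[0],p[1],.057)
s=cap('side')
cv2.imwrite('pics/s10.png',cv2.resize(s['image'][120:300,250:430],None,fx=3.2,fy=3.2))
"
```

```text
t 10.43 pos [0.4329 0.2238 0.0566] yaw 58.56 tool shift mm [-1.1 -1.  -0.5] F [ 0.4 -0.3 -0.2]
```

View pics/s10.png

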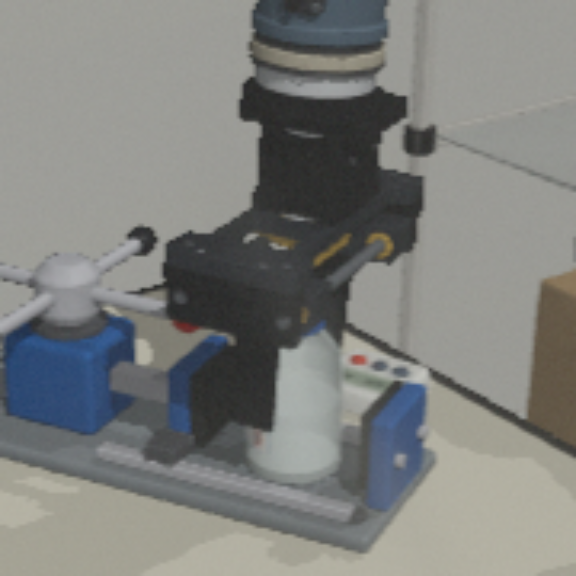

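The bottle stands upright between jaw and stop. I'll go straight up, then close the fingers.

>>> send_rows:
  motion:
    - [[0.5, 0.4, -10], 0]
    - [[1, 0.7, -20], 0]
    - [[1, 0.7, -20], 0]
    - [[1, 0.7, -22], 0]
    - [[1, 0.7, -22], 0]

```text
time_s: 10.9
position: [0.4285, 0.2226, 0.1493]
tcp_rot: [[0.522, 0.852, 0.047], [0.852, -0.523, 0.02], [0.042, 0.03, -0.999]]
force: [0.8, 0.7, -0.2]
opening: 0.997
```

>>> send_rows:
  motion:
    - [[0, 0, -5], -0.08]
    - [[0, 0, 0], -0.08]
    - [[0, 0, 0], -0.08]
    - [[0, 0, 0], -0.08]
    - [[0, 0, 0], -0.08]
  gripper: 1

```text
time_s: 11.32
position: [0.4312, 0.2236, 0.1612]
tcp_rot: [[0.131, 0.99, 0.06], [0.991, -0.133, 0.023], [0.031, 0.057, -0.998]]
force: [0.1, 0.2, -0.4]
opening: 0.707
```

```bash
cat >> h.py <<'E'
def spot(phi,r): 
    a=np.radians(phi); return O+r*np.array([np.cos(a),np.sin(a)])
def cst():
    st=bot.read_state();R=st['tcp_rot'];g=st['position']-.010*R[:,2];d=g[:2]-O;F=st['force']
    r=np.hypot(*d);phi=np.degrees(np.arctan2(d[1],d[0]));yaw=np.degrees(np.arctan2(R[1,0],R[0,0]))
    t=np.array([d[1],-d[0]])/r
    print('t',round(st['time_s'],2),'r mm',round(r*1e3,1),'phi',round(phi,1),'yaw+90-phi',round(yaw+90-phi,1),'z',st['position'][2].round(4),'Ftan',round(-F[:2]@t,1),'Frad(out)',round(F[:2]@d/r,1),'Fz',F[2].round(1),'zaxis',R[:,2].round(3),'q6',st['joint_positions'][5].round(0))
E
python3 -c "
from h import *
cst()
p=spot(175,.055);go(p[0],p[1],.14)
s=cap('side','s11.png');t=cap('top','t11.png')
for n in ['bottle_mid','jaw','spoke_end','capstan']:
  a=place_of('side',n);b=place_of('top',n);print(n,a,b)
"
```

```text
t 11.32 r mm 149.7 phi 148.7 yaw+90-phi 23.8 z 0.1612 Ftan -0.2 Frad(out) 0.1 Fz -0.4 zaxis [ 0.06   0.023 -0.998] q6 -69.0
t 11.32 pos [0.4312 0.2236 0.1612] yaw 82.46 tool shift mm [-63.7  80.3  23.8] F [ 0.1  0.2 -0.4]
bottle_mid [{'xy': [348.0, 238.6], 'p': 0.71}, {'xy': [272.2, 210.4], 'p': 0.32}] []
jaw [{'xy': [317.4, 243.1], 'p': 0.55}] [{'xy': [375.2, 254.8], 'p': 0.74}]
spoke_end [{'xy': [310.0, 219.3], 'p': 0.91}] [{'xy': [375.6, 242.6], 'p': 0.8}, {'xy': [402.9, 205.4], 'p': 0.59}, {'xy': [374.2, 254.7], 'p': 0.19}]
capstan [{'xy': [269.0, 210.2], 'p': 0.9}, {'xy': [342.2, 261.6], 'p': 0.71}] [{'xy': [402.3, 204.5], 'p': 0.82}]
```

View pics/s11.png

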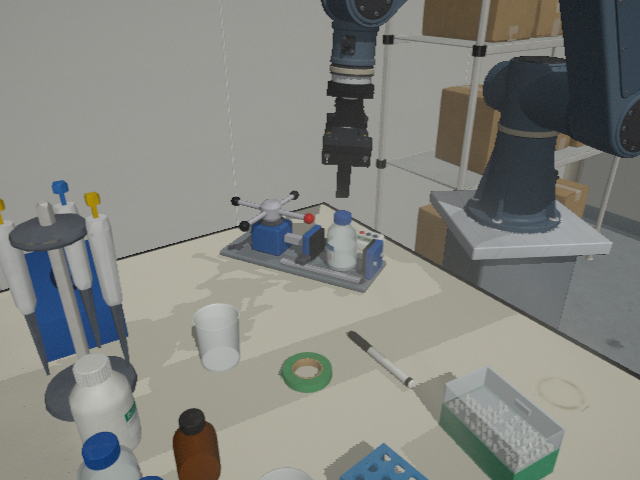

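View pics/t11.png

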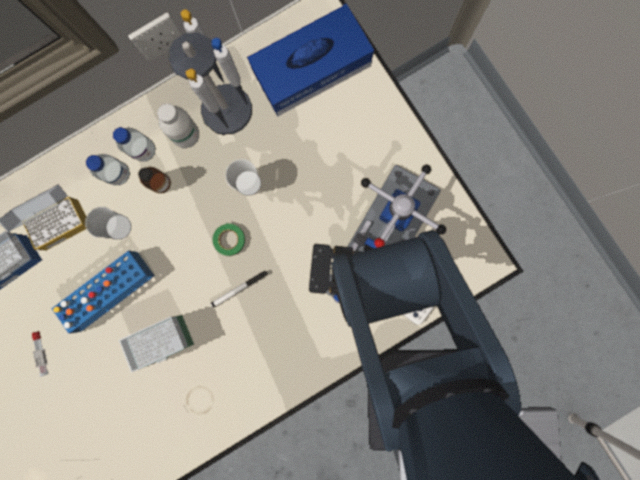

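The bottle stands upright in the gap, with its cap at (343,217) in the side view, and the capstan hasn't moved. Next I go behind the red spoke.

>>> send_rows:
  motion:
    - [[-8, 9, 0], 0]
    - [[-15, 18, 0], 0]
    - [[-17, 20, 0], 0]
    - [[-16, 19, 0], 0]
    - [[-9, 12, 0], 0]

```text
time_s: 12.23
position: [0.5005, 0.1458, 0.1626]
tcp_rot: [[0.13, 0.99, 0.057], [0.991, -0.131, 0.023], [0.03, 0.053, -0.998]]
force: [-0.2, 0.3, 0.2]
opening: 0.008
```

```bash
python3 -c "
from h import *
cst()
p=spot(178,.055);go(p[0],p[1],.135)"
```

```text
t 12.23 r mm 58.6 phi 179.9 yaw+90-phi -7.4 z 0.1626 Ftan -0.3 Frad(out) 0.2 Fz 0.2 zaxis [ 0.057  0.023 -0.998] q6 -80.0
t 12.23 pos [0.5005 0.1458 0.1626] yaw 82.55 tool shift mm [ 1.2  1.3 27.8] F [-0.2  0.3  0.2]
```

>>> send_rows:
  motion:
    - [[0, 0, 15], -0.06]
    - [[0, 0, 15], -0.06]
    - [[0, 0, 14], 0]
    - [[0, 0, 12], 0]
    - [[0, 0, 0], 0]

```text
time_s: 12.65
position: [0.5146, 0.139, 0.1064]
tcp_rot: [[0.013, 0.998, 0.069], [1.0, -0.014, 0.021], [0.022, 0.069, -0.997]]
force: [-0.1, -0.3, 1.1]
opening: 0.009
```

```bash
python3 -c "
from h import *
cst()
p=spot(178,.055);go(p[0],p[1],.087)
s=cap('side')
cv2.imwrite('pics/s12.png',cv2.resize(s['image'][120:300,200:380],None,fx=3.2,fy=3.2))
"
```

```text
t 12.65 r mm 45.1 phi -171.4 yaw+90-phi 350.7 z 0.1064 Ftan 0.3 Frad(out) 0.2 Fz 1.1 zaxis [ 0.069  0.021 -0.997] q6 -88.0
t 12.65 pos [0.5146 0.139  0.1064] yaw 89.27 tool shift mm [  7.9 -12.5  18.7] F [-0.1 -0.3  1.1]
```

View pics/s12.png

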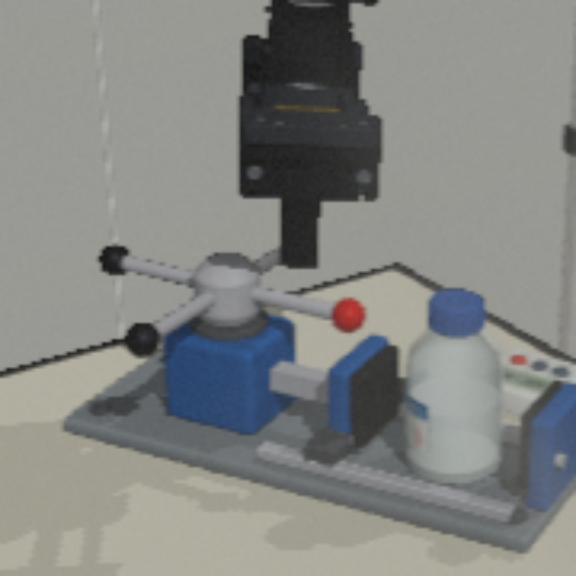

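>>> send_rows:
  motion:
    - [[2, -5, 0], 0]
    - [[2, -6, 3], 0]
    - [[1, -4, 6], 0]
    - [[0, -1, 6], 0]
    - [[0, 0, 0], 0]

```text
time_s: 13.12
position: [0.5003, 0.1446, 0.0925]
tcp_rot: [[0.013, 0.997, 0.075], [1.0, -0.015, 0.021], [0.022, 0.075, -0.997]]
force: [-0.2, 0.6, -0.5]
opening: 0.004
```

```bash
python3 -c "
from h import *
cst()
p=spot(178,.055);go(p[0],p[1],.087)
s=cap('side')
cv2.imwrite('pics/s13.png',cv2.resize(s['image'][120:300,200:380],None,fx=3.2,fy=3.2))
"
```

```text
t 13.12 r mm 59.0 phi -178.9 yaw+90-phi 358.1 z 0.0925 Ftan -0.6 Frad(out) 0.2 Fz -0.5 zaxis [ 0.075  0.021 -0.997] q6 -87.0
t 13.12 pos [0.5003 0.1446 0.0925] yaw 89.25 tool shift mm [2.8 2.8 5.8] F [-0.2  0.6 -0.5]
```

View pics/s13.png

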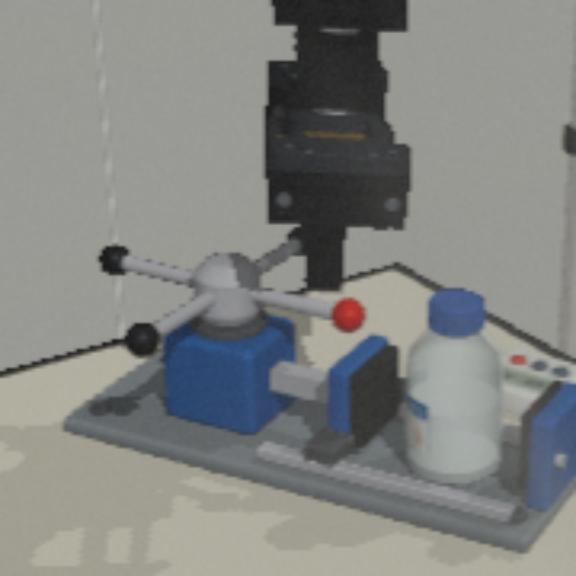

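>>> send_rows:
  motion:
    - [[2, 1, 4], 0]
    - [[2, 1, 4], 0]
    - [[2, 0.5, 2], 0.03]
    - [[2, 0.2, 0], 0.03]
    - [[2, 0.2, 0], 0.03]

```text
time_s: 13.58
position: [0.5062, 0.1558, 0.0826]
tcp_rot: [[0.106, 0.991, 0.078], [0.994, -0.108, 0.021], [0.029, 0.075, -0.997]]
force: [-0.1, -1.0, -0.4]
opening: 0.007
```

```bash
python3 -c "
from h import *
cst()"
```

```text
t 13.58 r mm 54.1 phi 169.2 yaw+90-phi 4.7 z 0.0826 Ftan 1.0 Frad(out) -0.1 Fz -0.4 zaxis [ 0.078  0.021 -0.997] q6 -81.0
```

>>> send_rows:
  motion:
    - [[4, 0.3, 0], 0.09]
    - [[5, 0.3, 0], 0.1]
    - [[5, 0.3, 0], 0.1]
    - [[5, 0.3, 0], 0.1]
    - [[5, 0.3, 0], 0.1]

```text
time_s: 14.0
position: [0.5106, 0.1742, 0.0817]
tcp_rot: [[0.575, 0.815, 0.065], [0.817, -0.577, 0.012], [0.047, 0.046, -0.998]]
force: [-3.3, -4.9, 3.4]
opening: 0.006
```

```bash
python3 -c "
from h import *
cst()"
```

```text
t 14.0 r mm 56.4 phi 149.5 yaw+90-phi -4.7 z 0.0817 Ftan 5.9 Frad(out) 0.4 Fz 3.4 zaxis [ 0.065  0.012 -0.998] q6 -48.0
```

>>> send_rows:
  motion:
    - [[8, 0.4, 0], 0.07]
    - [[8, 0.4, 0], 0.09]
    - [[8, 0.4, 0], 0.1]
    - [[8, 0.4, 0], 0.1]
    - [[8, 0.4, 0], 0.1]

```text
time_s: 14.42
position: [0.5254, 0.1945, 0.0798]
tcp_rot: [[0.888, 0.458, 0.028], [0.458, -0.889, -0.003], [0.023, 0.016, -1.0]]
force: [-5.1, -2.9, 3.9]
opening: 0.004
```

```bash
python3 -c "
from h import *
cst()"
```

```text
t 14.42 r mm 59.3 phi 124.2 yaw+90-phi -6.9 z 0.0798 Ftan 5.8 Frad(out) 0.5 Fz 3.9 zaxis [ 0.028 -0.003 -1.   ] q6 -18.0
```

>>> send_rows:
  motion:
    - [[9, 1.2, -0.5], 0.07]
    - [[9, 1.2, -0.5], 0.07]
    - [[9, 1.2, -0.5], 0.1]
    - [[9, 1.2, -0.5], 0.1]
    - [[9, 1.2, -0.5], 0.1]

```text
time_s: 14.83
position: [0.5479, 0.2032, 0.0781]
tcp_rot: [[1.0, 0.014, -0.023], [0.014, -1.0, -0.009], [-0.023, 0.008, -1.0]]
force: [-6.3, 3.3, 3.7]
opening: 0.002
```

```bash
python3 -c "
from h import *
cst()"
```

```text
t 14.83 r mm 58.7 phi 100.2 yaw+90-phi -9.4 z 0.0781 Ftan 5.7 Frad(out) 4.4 Fz 3.7 zaxis [-0.023 -0.009 -1.   ] q6 9.0
```

>>> send_rows:
  motion:
    - [[9, 1.2, -0.5], 0.1]
    - [[9, 1.2, -0.5], 0.1]
    - [[9, 1.2, -0.5], 0.1]
    - [[9, 1.2, -0.5], 0.1]
    - [[9, 1.2, -0.5], 0.1]

```text
time_s: 15.25
position: [0.5742, 0.1992, 0.0766]
tcp_rot: [[0.868, -0.492, -0.061], [-0.493, -0.87, 0.004], [-0.055, 0.026, -0.998]]
force: [-4.0, 9.0, 5.6]
opening: 0.009
```

```bash
python3 -c "
from h import *
cst()
p=spot(178,.055);go(p[0],p[1],.13)
s=cap('side')
cv2.imwrite('pics/s14.png',cv2.resize(s['image'][120:300,200:380],None,fx=3.2,fy=3.2))"
```

```text
t 15.25 r mm 56.1 phi 73.1 yaw+90-phi -12.7 z 0.0766 Ftan 6.4 Frad(out) 7.5 Fz 5.6 zaxis [-0.061  0.004 -0.998] q6 37.0
t 15.25 pos [0.5742 0.1992 0.0766] yaw -29.59 tool shift mm [-38.8  81.2 -49.3] F [-4.   9.   5.6]
```

View pics/s14.png

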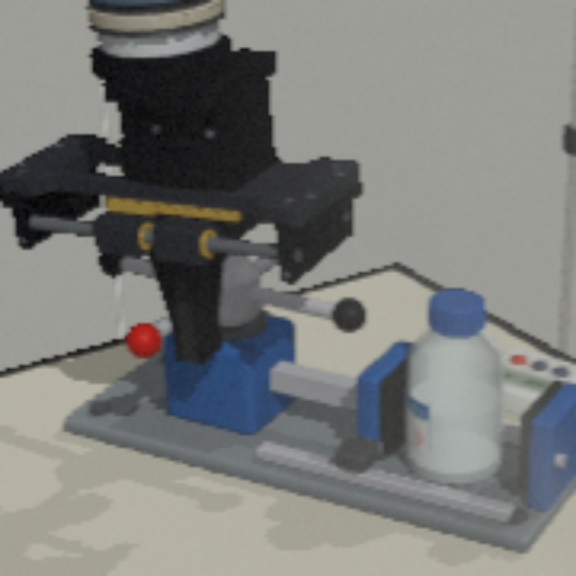

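>>> send_rows:
  motion:
    - [[-6, -1, -1], 0]
    - [[-6, 0, -6], 0]
    - [[0, 0, -20], 0]
    - [[0, 0, -22], 0]
    - [[0, 0, -16], 0]

```text
time_s: 15.72
position: [0.565, 0.2063, 0.1392]
tcp_rot: [[0.868, -0.493, -0.069], [-0.494, -0.87, 0.001], [-0.061, 0.034, -0.998]]
force: [-0.8, -0.3, 0.5]
opening: 0.002
```

```bash
python3 -c "
from h import *
cst()
p=spot(178,.058);go(p[0],p[1],.14)"
```

```text
t 15.72 r mm 61.2 phi 83.3 yaw+90-phi -22.9 z 0.1392 Ftan 0.8 Frad(out) -0.4 Fz 0.5 zaxis [-0.069  0.001 -0.998] q6 38.0
t 15.72 pos [0.565  0.2063 0.1392] yaw -29.64 tool shift mm [-27.   82.9   3.6] F [-0.8 -0.3  0.5]
```

>>> send_rows:
  motion:
    - [[-5, 14, 0], 0]
    - [[-6, 20, 0], 0]
    - [[-7, 22, 0], 0]
    - [[-6, 18, 0], 0]
    - [[-2, 6, 0], 0]

```text
time_s: 16.13
position: [0.5048, 0.1509, 0.1494]
tcp_rot: [[0.873, -0.485, -0.053], [-0.486, -0.874, 0.001], [-0.047, 0.025, -0.999]]
force: [-0.4, -0.4, -0.5]
opening: 0.005
```

>>> send_rows:
  motion:
    - [[0, 0, 0], -0.12]
    - [[0, 0, 0], -0.12]
    - [[0, 0, 0], -0.12]
    - [[0, 0, 0], -0.12]
    - [[0, 0, 0], -0.12]

```text
time_s: 16.55
position: [0.5037, 0.1512, 0.1512]
tcp_rot: [[0.992, 0.116, -0.05], [0.116, -0.993, 0.0], [-0.049, -0.006, -0.999]]
force: [0.9, 0.5, 0.2]
opening: 0.007
```

>>> send_rows:
  motion:
    - [[0, 0, 0], -0.12]
    - [[0, 0, 0], -0.12]
    - [[0, 0, 0], -0.12]
    - [[0, 0, 0], -0.12]
    - [[0, 0, 0], -0.12]

```text
time_s: 16.97
position: [0.5059, 0.1536, 0.1523]
tcp_rot: [[0.737, 0.675, -0.044], [0.675, -0.738, 0.001], [-0.032, -0.03, -0.999]]
force: [0.3, 0.6, 0.3]
opening: -0.0
```

>>> send_rows:
  motion:
    - [[0, 0, 0], -0.12]
    - [[0, 0, 0], -0.12]
    - [[0, 0, 0], -0.12]
    - [[0, 0, 0], -0.12]
    - [[0, 0, 0], -0.12]

```text
time_s: 17.38
position: [0.508, 0.1561, 0.1532]
tcp_rot: [[0.203, 0.978, -0.039], [0.979, -0.203, 0.001], [-0.007, -0.038, -0.999]]
force: [0.3, 0.1, -0.6]
opening: 0.007
```

```bash
python3 -c "
from h import *
cst()
p=spot(178,.058);go(p[0],p[1],.087)"
```

```text
t 17.38 r mm 51.2 phi 168.1 yaw+90-phi 0.2 z 0.1532 Ftan -0.2 Frad(out) -0.2 Fz -0.6 zaxis [-0.039  0.001 -0.999] q6 -74.0
t 17.38 pos [0.508  0.1561 0.1532] yaw 78.3 tool shift mm [-9.4 -3.1 66.5] F [ 0.3  0.1 -0.6]
```

>>> send_rows:
  motion:
    - [[-5, -2, 0], -0.08]
    - [[-5, -2, 10], 0]
    - [[-2, -1, 14], 0]
    - [[0, -1, 14], 0]
    - [[0, 0, 10], 0]

```text
time_s: 17.8
position: [0.5037, 0.1475, 0.1077]
tcp_rot: [[0.11, 0.994, -0.025], [0.994, -0.11, 0.001], [-0.001, -0.025, -1.0]]
force: [0.2, -0.1, -0.0]
opening: 0.004
```

```bash
python3 -c "
from h import *
cst()
p=spot(178,.056);go(p[0],p[1],.085)
s=cap('side')
cv2.imwrite('pics/s15.png',cv2.resize(s['image'][120:300,200:380],None,fx=3.2,fy=3.2))"
```

```text
t 17.8 r mm 54.6 phi 177.9 yaw+90-phi -4.2 z 0.1077 Ftan 0.1 Frad(out) -0.2 Fz -0.0 zaxis [-0.025  0.001 -1.   ] q6 -80.0
t 17.8 pos [0.5037 0.1475 0.1077] yaw 83.67 tool shift mm [-0.2 -0.6 22.8] F [ 0.2 -0.1 -0. ]
```

View pics/s15.png

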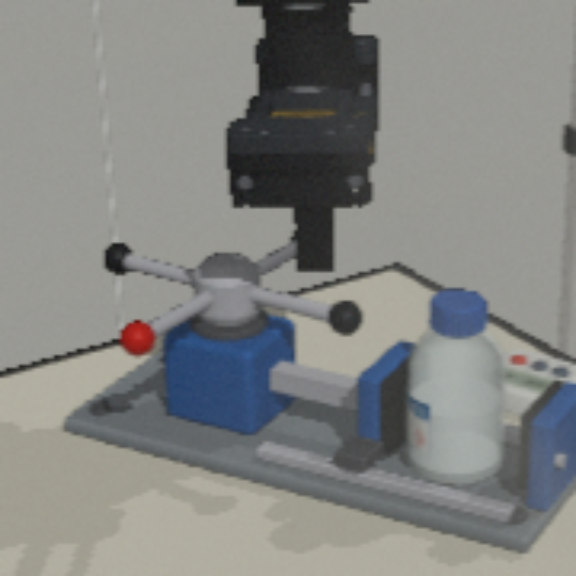

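>>> send_rows:
  motion:
    - [[0, 0, 8], -0.03]
    - [[0, 0, 9], 0]
    - [[1, 0, 6], 0]
    - [[2, 0, 2], 0]
    - [[3, 0, 0], 0.03]

```text
time_s: 18.27
position: [0.5042, 0.1548, 0.0801]
tcp_rot: [[0.11, 0.994, -0.025], [0.994, -0.11, 0.001], [-0.002, -0.025, -1.0]]
force: [-0.4, -0.9, -0.5]
opening: 0.005
```

>>> send_rows:
  motion:
    - [[5, 0.3, 0], 0.04]
    - [[5, 0.3, 0], 0.09]
    - [[7, 0.3, 0], 0.09]
    - [[7, 0.3, -0.3], 0.09]
    - [[7, 0.3, -0.3], 0.09]

```text
time_s: 18.68
position: [0.5103, 0.1792, 0.08]
tcp_rot: [[0.5, 0.865, -0.036], [0.865, -0.501, -0.012], [-0.029, -0.025, -0.999]]
force: [-2.1, -8.8, 0.1]
opening: 0.007
```

```bash
python3 -c "
from h import *
cst()"
```

```text
t 18.68 r mm 58.6 phi 144.8 yaw+90-phi 5.2 z 0.08 Ftan 8.4 Frad(out) -3.4 Fz 0.1 zaxis [-0.036 -0.012 -0.999] q6 -52.0
```

>>> send_rows:
  motion:
    - [[6, 0.8, -0.3], 0.09]
    - [[7, 0.8, -0.3], 0.09]
    - [[7, 0.8, -0.3], 0.09]
    - [[6, 0.8, -0.3], 0.09]
    - [[5, 0.6, -0.3], 0.09]

```text
time_s: 19.1
position: [0.5204, 0.1934, 0.0797]
tcp_rot: [[0.836, 0.545, -0.067], [0.544, -0.839, -0.031], [-0.073, -0.011, -0.997]]
force: [-4.9, -3.5, 4.8]
opening: -0.0
```

```bash
python3 -c "
from h import *
cst()"
```

```text
t 19.1 r mm 61.1 phi 127.8 yaw+90-phi -4.8 z 0.0797 Ftan 6.1 Frad(out) 0.3 Fz 4.8 zaxis [-0.067 -0.031 -0.997] q6 -23.0
```

>>> send_rows:
  motion:
    - [[7, 2, -0.5], 0.08]
    - [[7, 2, -0.5], 0.08]
    - [[7, 2, -0.5], 0.08]
    - [[7, 1.5, -0.5], 0.08]
    - [[7, 1.5, -0.5], 0.08]

```text
time_s: 19.52
position: [0.5327, 0.2005, 0.0788]
tcp_rot: [[0.981, 0.153, -0.119], [0.15, -0.988, -0.035], [-0.123, 0.016, -0.992]]
force: [-5.6, 1.0, 4.1]
opening: 0.003
```

```bash
python3 -c "
from h import *
cst()
s=cap('side')
cv2.imwrite('pics/s16.png',cv2.resize(s['image'][120:300,220:400],None,fx=3.2,fy=3.2))"
```

```text
t 19.52 r mm 60.6 phi 113.9 yaw+90-phi -15.2 z 0.0788 Ftan 4.7 Frad(out) 3.2 Fz 4.1 zaxis [-0.119 -0.035 -0.992] q6 2.0
```

View pics/s16.png

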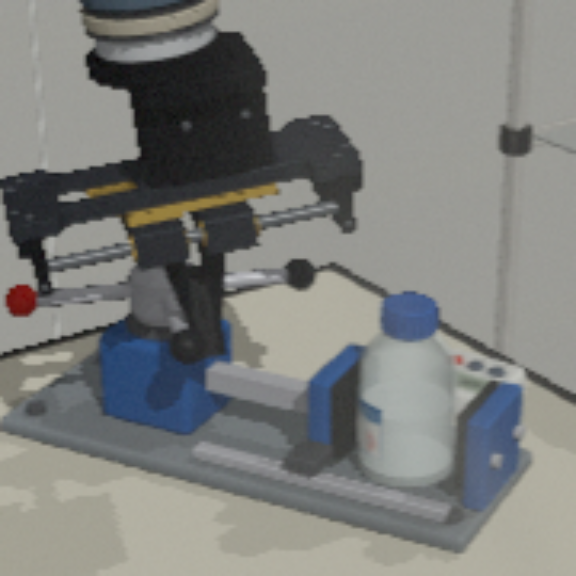

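The finger tilts as it pushes, 7° now. I'll lift off and push the next spoke from the opposite side, where the push tilts it back.

>>> send_rows:
  motion:
    - [[-6, 0, 0], 0]
    - [[-6, 0, -6], 0]
    - [[0, 0, -20], 0]
    - [[0, 0, -22], 0]
    - [[0, 0, -20], 0]

```text
time_s: 19.98
position: [0.5247, 0.2013, 0.1467]
tcp_rot: [[0.98, 0.152, -0.127], [0.148, -0.988, -0.037], [-0.131, 0.017, -0.991]]
force: [0.4, 0.2, -0.4]
opening: 0.006
```

```bash
python3 -c "
from h import *
cst()
p=spot(-58,.056);go(p[0],p[1],.15)
s=cap('side','s17.png')
t=cap('top')
cv2.imwrite('pics/t17.png',cv2.resize(t['image'][130:330,290:490],None,fx=3,fy=3))
E=[place_of(c,'spoke_end') for c in('side','top')];print(E)
print(atz(s,E[0][0]['xy'],.095)[:2]-O if E[0] else '',atz(t,E[1][0]['xy'],.095)[:2]-O if E[1] else '')
"
```

```text
t 19.98 r mm 64.9 phi 120.0 yaw+90-phi -21.5 z 0.1467 Ftan -0.4 Frad(out) -0.1 Fz -0.4 zaxis [-0.127 -0.037 -0.991] q6 2.0
t 19.98 pos [0.5247 0.2013 0.1467] yaw 8.59 tool shift mm [ 46.5 111.8  -7.5] F [ 0.4  0.2 -0.4]
[[{'xy': [225.9, 214.5], 'p': 0.56}], [{'xy': [238.2, 285.9], 'p': 0.31}]]
[0.08263276 0.01788193] [-0.14375172  0.31762143]
```

View pics/s17.png

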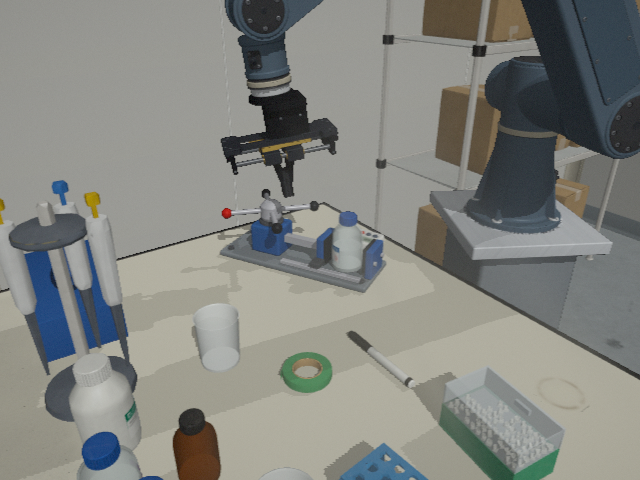

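View pics/t17.png

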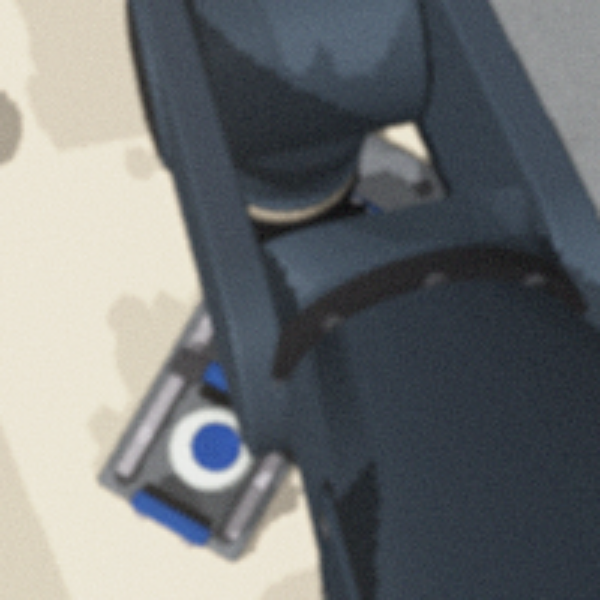

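>>> send_rows:
  motion:
    - [[6, 12, -0.5], 0]
    - [[11, 22, -1], 0]
    - [[12, 24, -1.5], 0]
    - [[12, 24, -1.5], 0]
    - [[9, 16, -1], 0]

```text
time_s: 20.6
position: [0.5861, 0.1092, 0.1412]
tcp_rot: [[0.978, 0.16, -0.137], [0.156, -0.987, -0.039], [-0.141, 0.017, -0.99]]
force: [0.2, 0.2, -0.4]
opening: 0.007
```

>>> send_rows:
  motion:
    - [[3, 5, 0], -0.12]
    - [[0, 0, 0], -0.12]
    - [[0, 0, 0], -0.12]
    - [[0, 0, 0], -0.12]
    - [[0, 0, 0], -0.1]

```text
time_s: 21.02
position: [0.5922, 0.0927, 0.1326]
tcp_rot: [[0.718, 0.681, -0.145], [0.684, -0.729, -0.041], [-0.134, -0.069, -0.989]]
force: [0.4, 0.7, -0.2]
opening: 0.006
```

```bash
python3 -c "
from h import *
cst()
p=spot(-48,.056);go(p[0],p[1],.11)"
```

```text
t 21.02 r mm 63.1 phi -56.2 yaw+90-phi 189.8 z 0.1326 Ftan 0.7 Frad(out) -0.4 Fz -0.2 zaxis [-0.145 -0.041 -0.989] q6 -43.0
t 21.02 pos [0.5922 0.0927 0.1326] yaw 43.61 tool shift mm [13.4 -4.  21.3] F [ 0.4  0.7 -0.2]
```

>>> send_rows:
  motion:
    - [[6, -2, 2], 0]
    - [[6, -2, 5], 0]
    - [[2, 0, 8], 0]
    - [[1, 0, 8], 0]
    - [[0, 0, 0], 0]

```text
time_s: 21.43
position: [0.5958, 0.1031, 0.1009]
tcp_rot: [[0.722, 0.675, -0.152], [0.678, -0.734, -0.042], [-0.14, -0.073, -0.987]]
force: [-1.1, -0.5, 0.0]
opening: 0.003
```

```bash
python3 -c "
from h import *
cst()
p=spot(-48,.056);go(p[0],p[1],.083)
s=cap('side')
cv2.imwrite('pics/s18.png',cv2.resize(s['image'][120:300,200:380],None,fx=3.2,fy=3.2))"
```

```text
t 21.43 r mm 57.2 phi -47.2 yaw+90-phi 180.5 z 0.1009 Ftan -1.1 Frad(out) -0.4 Fz 0.0 zaxis [-0.152 -0.042 -0.987] q6 -41.0
t 21.43 pos [0.5958 0.1031 0.1009] yaw 43.21 tool shift mm [ 3.2  0.8 17.6] F [-1.1 -0.5  0. ]
```

View pics/s18.png

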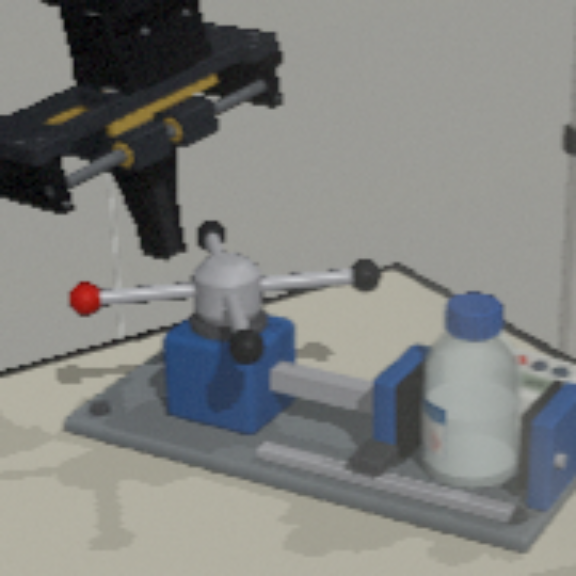

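>>> send_rows:
  motion:
    - [[1, 0, 6], 0]
    - [[1, 0, 7], 0]
    - [[0, 0, 5], 0]
    - [[-3, 0, 0], 0]
    - [[-4, 0, 0], 0.05]

```text
time_s: 21.9
position: [0.5896, 0.0994, 0.0821]
tcp_rot: [[0.755, 0.638, -0.151], [0.64, -0.767, -0.042], [-0.143, -0.065, -0.988]]
force: [-0.6, -0.4, 0.6]
opening: 0.007
```

```bash
python3 -c "
from h import *
cst()"
```

```text
t 21.9 r mm 56.1 phi -54.4 yaw+90-phi 184.7 z 0.0821 Ftan -0.7 Frad(out) -0.0 Fz 0.6 zaxis [-0.151 -0.042 -0.988] q6 -38.0
```

>>> send_rows:
  motion:
    - [[-5, -0.3, 0], 0.06]
    - [[-6, -0.3, 0], 0.08]
    - [[-6, -0.3, 0], 0.09]
    - [[-6, -0.3, 0], 0.09]
    - [[-6, -0.3, 0], 0.09]

```text
time_s: 22.32
position: [0.5735, 0.0869, 0.0865]
tcp_rot: [[0.957, 0.263, -0.126], [0.26, -0.965, -0.037], [-0.131, 0.003, -0.991]]
force: [6.2, 1.8, -5.3]
opening: 0.003
```

```bash
python3 -c "
from h import *
cst()"
```

```text
t 22.32 r mm 60.4 phi -74.4 yaw+90-phi 179.6 z 0.0865 Ftan 6.5 Frad(out) -0.1 Fz -5.3 zaxis [-0.126 -0.037 -0.991] q6 -15.0
```

>>> send_rows:
  motion:
    - [[-6, -1.5, 1], 0.08]
    - [[-7, -1.5, 1], 0.08]
    - [[-7, -1.5, 1], 0.08]
    - [[-7, -1.5, 1], 0.08]
    - [[-7, -1, 1], 0.08]

```text
time_s: 22.73
position: [0.5612, 0.0839, 0.0881]
tcp_rot: [[0.986, -0.153, -0.071], [-0.156, -0.987, -0.046], [-0.063, 0.057, -0.996]]
force: [4.8, -3.5, -2.2]
opening: 0.007
```

```bash
python3 -c "
from h import *
cst()
s=cap('side')
cv2.imwrite('pics/s19.png',cv2.resize(s['image'][120:300,220:400],None,fx=3.2,fy=3.2))
print(place_of('side','spoke_end'))"
```

```text
t 22.73 r mm 61.2 phi -86.8 yaw+90-phi 167.8 z 0.0881 Ftan 4.6 Frad(out) 3.8 Fz -2.2 zaxis [-0.071 -0.046 -0.996] q6 10.0
[{'xy': [229.7, 210.3], 'p': 0.69}]
```

View pics/s19.png

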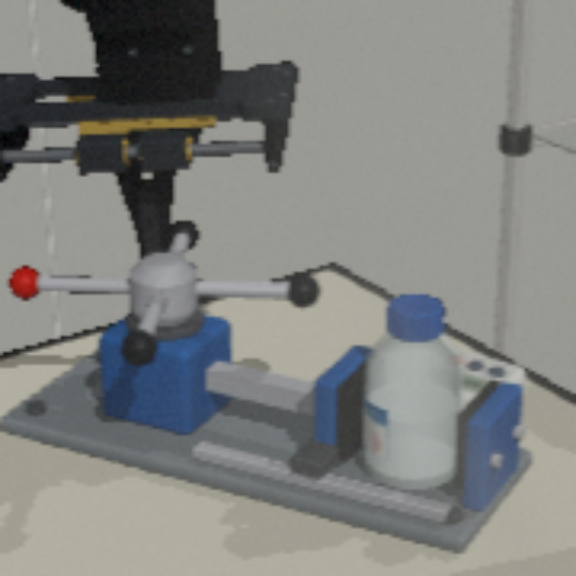

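>>> send_rows:
  motion:
    - [[-8, -0.5, 0.8], 0.03]
    - [[-8, -0.5, 0.8], 0.04]
    - [[-8, -0.5, 0.8], 0.05]
    - [[-8, -0.5, 0.8], 0.06]
    - [[-8, -0.5, 0.8], 0.06]

```text
time_s: 23.25
position: [0.5427, 0.0872, 0.0896]
tcp_rot: [[0.921, -0.389, -0.024], [-0.39, -0.919, -0.058], [0.0, 0.063, -0.998]]
force: [4.3, -7.6, -3.1]
opening: 0.0
```

```bash
python3 -c "
from h import *
cst()
s=cap('side')
p=place_of('side','spoke_end');print(p)
d=atz(s,p[0]['xy'],.095)[:2]-O;print(np.degrees(np.arctan2(d[1],d[0])),np.hypot(*d))
cv2.imwrite('pics/s20.png',cv2.resize(s['image'][180:300,280:400],None,fx=4.8,fy=4.8,interpolation=cv2.INTER_CUBIC))"
```

```text
t 23.25 r mm 59.8 phi -105.1 yaw+90-phi 172.1 z 0.0896 Ftan 6.2 Frad(out) 6.2 Fz -3.1 zaxis [-0.024 -0.058 -0.998] q6 25.0
[{'xy': [234.5, 205.5], 'p': 0.92}]
-18.907499938924765 0.0731806644500638
```

View pics/s20.png

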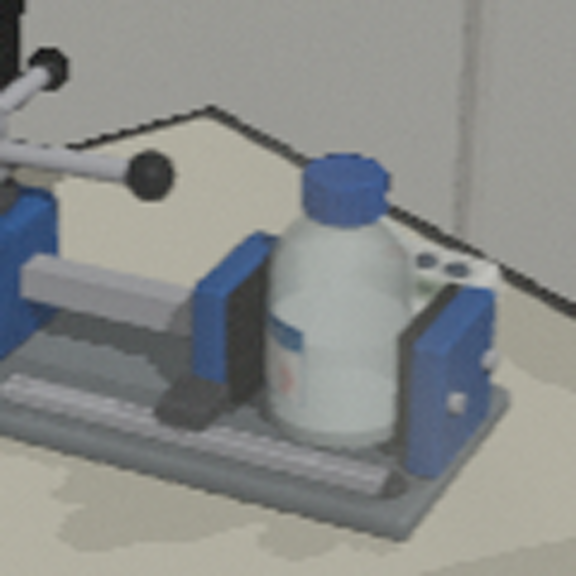

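>>> send_rows:
  motion:
    - [[-5, 0.5, 3], 0.03]
    - [[-6, 0.5, 3], 0.05]
    - [[-6, 0.5, 3], 0.05]
    - [[-6, 0, 2], 0.05]
    - [[-6, 0, 2], 0.05]

```text
time_s: 23.77
position: [0.5367, 0.0915, 0.0846]
tcp_rot: [[0.804, -0.595, 0.023], [-0.592, -0.803, -0.068], [0.059, 0.041, -0.997]]
force: [3.3, -4.6, 2.7]
opening: 0.006
```

```bash
python3 -c "
from h import *
cst()"
```

```text
t 23.77 r mm 57.7 phi -112.5 yaw+90-phi 166.1 z 0.0846 Ftan 4.8 Frad(out) 3.0 Fz 2.7 zaxis [ 0.023 -0.068 -0.997] q6 41.0
```

>>> send_rows:
  motion:
    - [[-6, 0, 0.5], 0.02]
    - [[-7, 0, 0.5], 0.02]
    - [[-7, 0, 0.5], 0.03]
    - [[-7, 0, 0.5], 0.03]
    - [[-7, 0, 0.5], 0.03]

```text
time_s: 24.18
position: [0.5231, 0.1021, 0.0852]
tcp_rot: [[0.717, -0.695, 0.052], [-0.69, -0.719, -0.084], [0.096, 0.025, -0.995]]
force: [2.4, -9.6, 2.1]
opening: 0.005
```

```bash
python3 -c "
from h import *
cst()
s=cap('side')
cv2.imwrite('pics/s21.png',cv2.resize(s['image'][180:300,280:400],None,fx=4.8,fy=4.8,interpolation=cv2.INTER_CUBIC))"
```

```text
t 24.18 r mm 55.7 phi -130.2 yaw+90-phi 176.3 z 0.0852 Ftan 8.1 Frad(out) 5.8 Fz 2.1 zaxis [ 0.052 -0.084 -0.995] q6 52.0
```

View pics/s21.png

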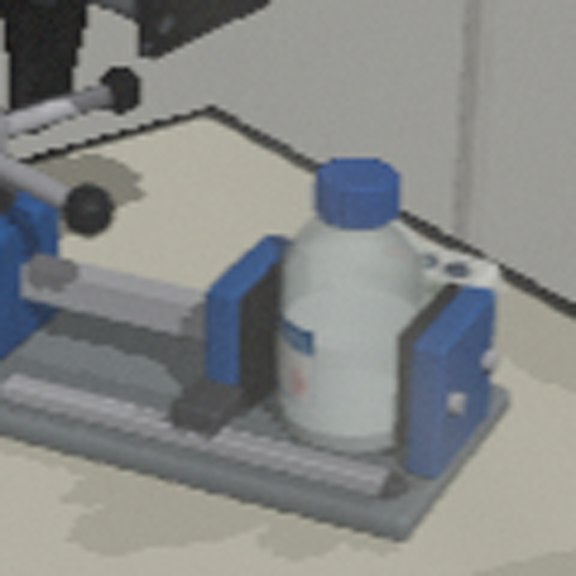

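>>> send_rows:
  motion:
    - [[-5, 0, 0.3], 0.02]
    - [[-5, 0, 0.3], 0.02]
    - [[-5, 0, 0.3], 0.02]
    - [[0, 0, 0], 0]
    - [[0, 0, 0], 0]

```text
time_s: 24.65
position: [0.5205, 0.1041, 0.0866]
tcp_rot: [[0.673, -0.736, 0.07], [-0.73, -0.677, -0.096], [0.118, 0.014, -0.993]]
force: [-0.2, -0.6, -0.1]
opening: 0.01
```

```bash
python3 -c "
from h import *
cst()"
```

```text
t 24.65 r mm 55.9 phi -133.8 yaw+90-phi 176.4 z 0.0866 Ftan 0.3 Frad(out) 0.6 Fz -0.1 zaxis [ 0.07  -0.096 -0.993] q6 57.0
```

>>> send_rows:
  motion:
    - [[-4, 0, 0.3], 0]
    - [[-5, 0, 0.3], 0.01]
    - [[-5, 0, 0.3], 0.01]
    - [[-5, 0, 0.3], 0.01]
    - [[-5, 0, 0.3], 0.01]

```text
time_s: 25.07
position: [0.5163, 0.1111, 0.0866]
tcp_rot: [[0.647, -0.757, 0.093], [-0.748, -0.654, -0.114], [0.147, 0.004, -0.989]]
force: [4.1, -14.6, -0.0]
opening: 0.003
```

```bash
python3 -c "
from h import *
cst();cap('side');cst()"
```

```text
t 25.07 r mm 54.4 phi -142.4 yaw+90-phi 183.2 z 0.0866 Ftan 14.1 Frad(out) 5.7 Fz -0.0 zaxis [ 0.093 -0.114 -0.989] q6 62.0
t 25.12 r mm 54.3 phi -142.7 yaw+90-phi 183.6 z 0.0866 Ftan 14.9 Frad(out) 5.3 Fz 0.2 zaxis [ 0.093 -0.114 -0.989] q6 63.0
```

>>> send_rows:
  motion:
    - [[0, 0, 0], 0]
    - [[0.3, 0, 0], 0]
    - [[0.3, 0, 0], 0]
    - [[0.5, 0, 0], 0]
    - [[0.5, 0, 0], 0]

```text
time_s: 25.53
position: [0.5173, 0.1092, 0.0874]
tcp_rot: [[0.647, -0.757, 0.094], [-0.748, -0.654, -0.115], [0.148, 0.004, -0.989]]
force: [0.7, -2.1, 0.1]
opening: 0.002
```

```bash
cat >> h.py <<'E'
def torque(side=15):
    st=bot.read_state();R=st['tcp_rot'];g=st['position']-.010*R[:,2];d=g[:2]-O;F=-st['force'][:2]
    d=d-R[:2,0]*side/1000
    print('torque cw Nm',round(-(d[0]*F[1]-d[1]*F[0]),3),'spoke-ish angle',round(np.degrees(np.arctan2(d[1],d[0])),2))
E
python3 -c "
from h import *
cst();torque()
s=cap('side')
cv2.imwrite('pics/s22.png',cv2.resize(s['image'][150:300,220:420],None,fx=4,fy=4,interpolation=cv2.INTER_CUBIC))"
```

```text
t 25.53 r mm 54.8 phi -140.2 yaw+90-phi 181.0 z 0.0874 Ftan 2.1 Frad(out) 0.8 Fz 0.1 zaxis [ 0.094 -0.115 -0.989] q6 62.0
torque cw Nm 0.127 spoke-ish angle -155.24
```

View pics/s22.png

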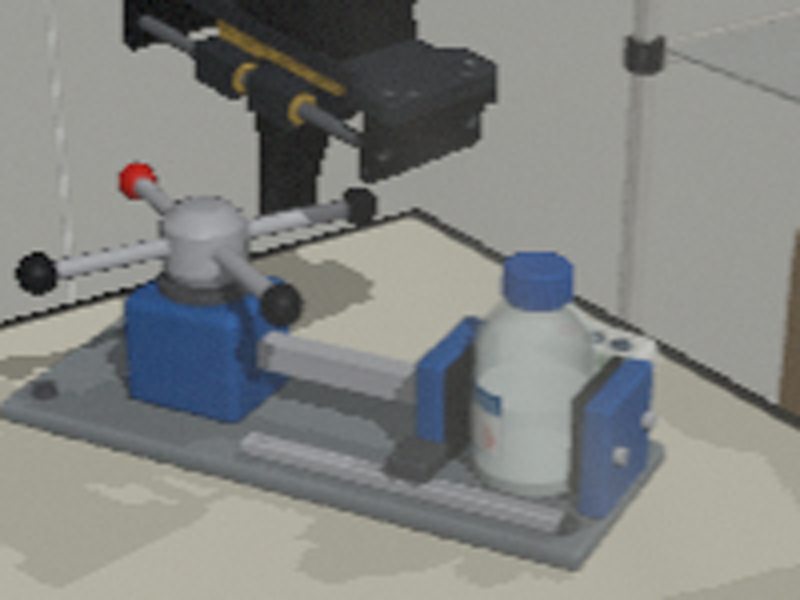

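>>> send_rows:
  motion:
    - [[0.7, 0, 0], 0]
    - [[0.7, 0, 0], 0]
    - [[0.7, 0, 0], 0]
    - [[0.7, 0, 0], 0]
    - [[0, 0, 0], 0]

```text
time_s: 26.0
position: [0.5181, 0.108, 0.0875]
tcp_rot: [[0.648, -0.756, 0.092], [-0.747, -0.654, -0.114], [0.146, 0.005, -0.989]]
force: [0.1, -1.6, -0.6]
opening: 0.009
```

```bash
python3 -c "
from h import *
cst();torque()
s=cap('side')
p=place_of('side','spoke_end');print(p)"
```

```text
t 26.0 r mm 55.0 phi -138.7 yaw+90-phi 179.6 z 0.0875 Ftan 1.3 Frad(out) 1.0 Fz -0.6 zaxis [ 0.092 -0.114 -0.989] q6 62.0
torque cw Nm 0.086 spoke-ish angle -153.8
[{'xy': [254.4, 196.5], 'p': 0.66}]
```

>>> send_rows:
  motion:
    - [[-1.5, 0, 0], 0]
    - [[-1.5, 0, 0], 0]
    - [[-1.5, 0, 0], 0]
    - [[-1.5, 0, 0], 0]
    - [[-1.5, 0, 0], 0]

```text
time_s: 26.52
position: [0.5181, 0.1085, 0.0876]
tcp_rot: [[0.65, -0.753, 0.1], [-0.743, -0.658, -0.123], [0.158, 0.006, -0.987]]
force: [1.6, -5.8, -0.7]
opening: 0.007
```

```bash
python3 -c "
from h import *
cst();torque()"
```

```text
t 26.52 r mm 54.7 phi -139.2 yaw+90-phi 180.4 z 0.0876 Ftan 5.5 Frad(out) 2.6 Fz -0.7 zaxis [ 0.1   -0.123 -0.987] q6 63.0
torque cw Nm 0.339 spoke-ish angle -154.3
```

>>> send_rows:
  motion:
    - [[-2, 0, 0], 0]
    - [[-2, 0, 0], 0]
    - [[-2, 0, 0], 0]
    - [[-2, 0, 0], 0]
    - [[-2, 0, 0], 0]

```text
time_s: 26.93
position: [0.5182, 0.1085, 0.0877]
tcp_rot: [[0.652, -0.75, 0.11], [-0.738, -0.661, -0.134], [0.173, 0.006, -0.985]]
force: [2.0, -7.8, -1.4]
opening: 0.004
```

```bash
python3 -c "
from h import *
cst();torque()"
```

```text
t 26.93 r mm 54.7 phi -139.3 yaw+90-phi 180.7 z 0.0877 Ftan 7.2 Frad(out) 3.6 Fz -1.4 zaxis [ 0.11  -0.134 -0.985] q6 64.0
torque cw Nm 0.45 spoke-ish angle -154.35
```

>>> send_rows:
  motion:
    - [[-2.5, 0, 0], 0]
    - [[-2.5, 0, 0], 0]
    - [[-2.5, 0, 0], 0]
    - [[-2.5, 0, 0], 0]
    - [[-2.5, 0, 0], 0]

```text
time_s: 27.35
position: [0.5183, 0.1085, 0.0879]
tcp_rot: [[0.654, -0.746, 0.122], [-0.732, -0.666, -0.147], [0.191, 0.007, -0.982]]
force: [3.2, -9.3, -1.0]
opening: -0.001
```

```bash
python3 -c "
from h import *
cst();torque()"
```

```text
t 27.35 r mm 54.6 phi -139.4 yaw+90-phi 181.2 z 0.0879 Ftan 9.1 Frad(out) 3.6 Fz -1.0 zaxis [ 0.122 -0.147 -0.982] q6 66.0
torque cw Nm 0.555 spoke-ish angle -154.4
```

>>> send_rows:
  motion:
    - [[-3, 0, 0], 0]
    - [[-3, 0, 0], 0]
    - [[-3, 0, 0], 0]
    - [[-3, 0, 0], 0]
    - [[-3, 0, 0], 0]

```text
time_s: 27.77
position: [0.5185, 0.1085, 0.0882]
tcp_rot: [[0.656, -0.742, 0.136], [-0.724, -0.67, -0.164], [0.212, 0.009, -0.977]]
force: [4.0, -10.4, -1.0]
opening: 0.002
```

```bash
python3 -c "
from h import *
cst();torque()"
```

```text
t 27.77 r mm 54.5 phi -139.5 yaw+90-phi 181.6 z 0.0882 Ftan 10.5 Frad(out) 3.7 Fz -1.0 zaxis [ 0.136 -0.164 -0.977] q6 68.0
torque cw Nm 0.629 spoke-ish angle -154.41
```

It holds still at a 10.5–11 N push, which is on target, and it held its position when let go. Now I back away.

>>> send_rows:
  motion:
    - [[1, 0, 0], 0]
    - [[2, 0, 0], 0]
    - [[4, 0, 0], 0]
    - [[5, 0, -1], 0]
    - [[5, 0, -1], 0]

```text
time_s: 28.18
position: [0.529, 0.096, 0.0938]
tcp_rot: [[0.656, -0.743, 0.134], [-0.725, -0.67, -0.163], [0.211, 0.01, -0.977]]
force: [-0.7, -0.8, -0.8]
opening: 0.005
```

>>> send_rows:
  motion:
    - [[3, 0, -12], 0]
    - [[4, 0, -18], 0]
    - [[4, 0, -20], 0]
    - [[4, 0, -20], 0]
    - [[4, 0, -20], 0]

```text
time_s: 28.6
position: [0.5275, 0.0957, 0.1851]
tcp_rot: [[0.658, -0.743, 0.123], [-0.726, -0.669, -0.162], [0.202, 0.018, -0.979]]
force: [1.1, 0.7, 0.2]
opening: 0.004
```

```bash
python3 -c "
from h import *
cst()
s=cap('side','s23.png');t=cap('top','t23.png')
cv2.imwrite('pics/s23z.png',cv2.resize(s['image'][150:300,220:420],None,fx=4,fy=4,interpolation=cv2.INTER_CUBIC))
for n in ['bottle_mid','jaw','spoke_end','timer','marker','beaker']:
    print(n,[(x['xy'],round(x['p'],2)) for x in place_of('side',n)[:1]],[(x['xy'],round(x['p'],2)) for x in place_of('top',n)[:1]])
"
```

```text
t 28.6 r mm 57.9 phi -123.8 yaw+90-phi 166.0 z 0.1851 Ftan 0.6 Frad(out) -1.2 Fz 0.2 zaxis [ 0.123 -0.162 -0.979] q6 60.0
bottle_mid [([355.2, 239.6], 0.94)] [([356.0, 285.1], 0.91)]
jaw [([340.3, 249.1], 0.85)] [([361.5, 272.5], 0.74)]
spoke_end [([252.1, 195.6], 0.93)] []
timer [([364.9, 240.9], 0.44)] [([418.3, 306.9], 0.63)]
marker [([378.5, 359.2], 0.62)] [([238.7, 287.5], 0.78)]
beaker [([221.8, 360.4], 0.72)] [([244.1, 182.8], 0.79)]
```

View pics/s23z.png

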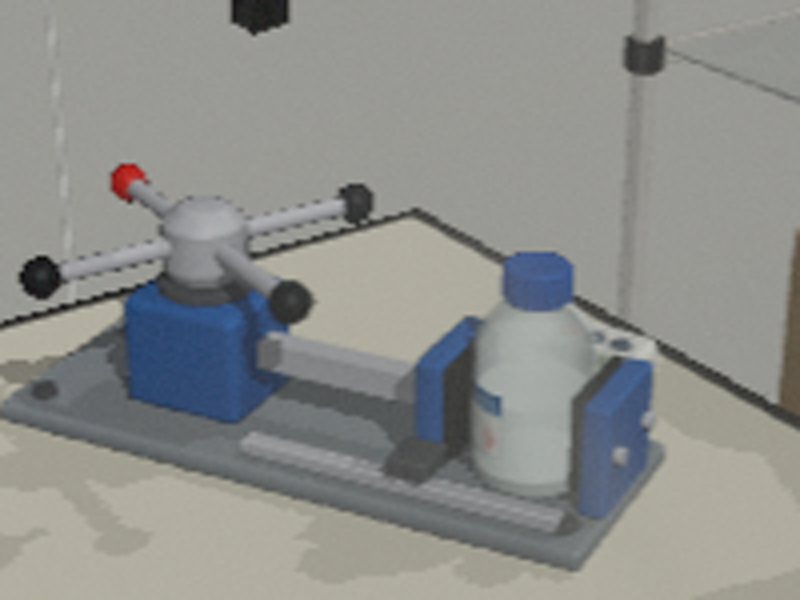

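View pics/t23.png

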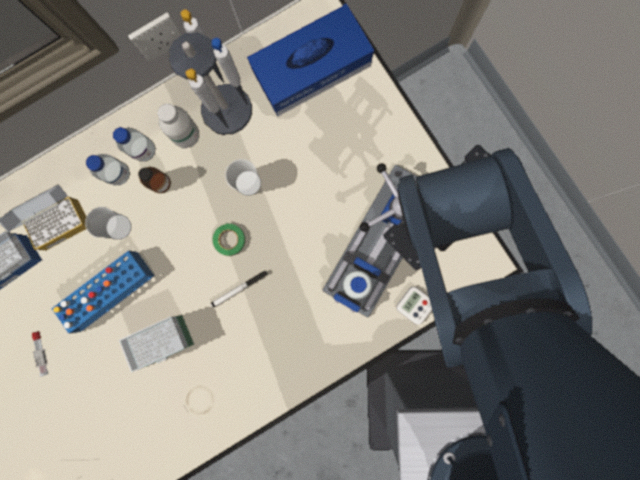

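The bottle is upright between the jaw pad and the stop, and the bystanders haven't moved. The spokes crept back slightly on release, so I'll work out the angle and make a check push.

```bash
python3 -c "
from h import *
s=cap('side')
for nm,pts in {'s22':[(137,181),(360,206),(281,303),(37,272)],'now':[(128,181),(356,202),(291,301),(41,277)]}.items():
  for p in pts:
    d=atz(s,[p[0]/4+220-.4,p[1]/4+150-.4],.095)[:2]-O; print(nm,np.degrees(np.arctan2(d[1],d[0])).round(1),np.hypot(*d).round(4))
b=tri(s,[355.2,239.6],cap('top'),[356,285.1]);print(b,UX@(b[0][:2]-O),UY@(b[0][:2]-O))
p=spot(55,.056);go(p[0],p[1],.16)
"
```

```text
s22 -66.3 0.0828
s22 -157.1 0.0847
s22 114.9 0.0833
s22 23.1 0.0827
now -63.6 0.0851
now -153.4 0.0854
now 118.2 0.0838
now 27.3 0.0832
(array([0.40897911, 0.23910189, 0.07054892]), np.float64(0.0029543871892754683)) 0.17638850289012498 -0.00168030739019046
t 29.4 pos [0.5277 0.0958 0.1841] yaw -47.81 tool shift mm [ -32.9 -111.1   15.7] F [-0.6  0.2  0.4]
```

>>> send_rows:
  motion:
    - [[-4, -14, -1], -0.04]
    - [[-6, -24, -1], -0.04]
    - [[-7, -27, -1], -0.04]
    - [[-7, -27, -1], -0.04]
    - [[-5, -18, 0], -0.04]

```text
time_s: 29.82
position: [0.5813, 0.1953, 0.1781]
tcp_rot: [[0.794, -0.596, 0.119], [-0.576, -0.8, -0.165], [0.193, 0.062, -0.979]]
force: [-0.2, 0.2, 0.2]
opening: 0.005
```

```bash
python3 -c "
from h import *
cst()
p=spot(57,.056);go(p[0],p[1],.125)"
```

```text
t 29.82 r mm 55.8 phi 67.2 yaw+90-phi -13.2 z 0.1781 Ftan 0.2 Frad(out) 0.1 Fz 0.2 zaxis [ 0.119 -0.165 -0.979] q6 57.0
t 29.82 pos [0.5813 0.1953 0.1781] yaw -35.98 tool shift mm [-2.5 -5.6 53.4] F [-0.2  0.2  0.2]
```

>>> send_rows:
  motion:
    - [[1, -2, 8], 0]
    - [[0, -2, 14], 0]
    - [[-2, -1.5, 14], 0]
    - [[-2, -1, 12], 0]
    - [[0, 0, 0], 0]

```text
time_s: 30.23
position: [0.591, 0.1975, 0.1274]
tcp_rot: [[0.796, -0.593, 0.123], [-0.573, -0.803, -0.163], [0.196, 0.059, -0.979]]
force: [-0.0, -0.2, -0.0]
opening: 0.006
```

```bash
python3 -c "
from h import *
cst()
p=spot(58,.056);go(p[0],p[1],.084)
s=cap('side')
cv2.imwrite('pics/s24.png',cv2.resize(s['image'][100:300,180:380],None,fx=3,fy=3))"
```

```text
t 30.23 r mm 62.0 phi 59.8 yaw+90-phi -5.6 z 0.1274 Ftan -0.0 Frad(out) -0.2 Fz -0.0 zaxis [ 0.123 -0.163 -0.979] q6 58.0
t 30.23 pos [0.591  0.1975 0.1274] yaw -35.78 tool shift mm [-8.1  2.7 42.9] F [-0.  -0.2 -0. ]
```

View pics/s24.png

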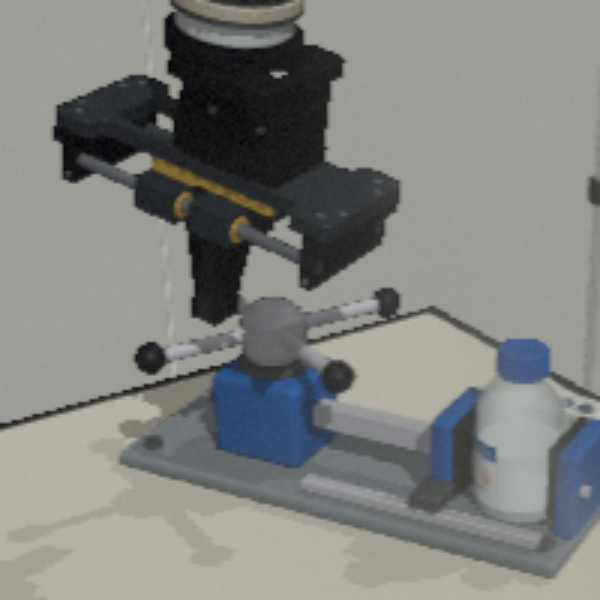

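>>> send_rows:
  motion:
    - [[-3, 1, 9], 0]
    - [[-3, 1, 12], 0]
    - [[-2, 0, 12], 0]
    - [[-1, 0, 8], 0]
    - [[0, 0, 0], 0]

```text
time_s: 30.7
position: [0.5888, 0.1923, 0.0869]
tcp_rot: [[0.793, -0.596, 0.128], [-0.576, -0.801, -0.163], [0.2, 0.056, -0.978]]
force: [-0.7, 0.0, -0.0]
opening: 0.004
```

```bash
python3 -c "
from h import *
cst()"
```

```text
t 30.7 r mm 56.4 phi 59.0 yaw+90-phi -5.0 z 0.0869 Ftan 0.6 Frad(out) -0.3 Fz -0.0 zaxis [ 0.128 -0.163 -0.978] q6 60.0
```

>>> send_rows:
  motion:
    - [[2, 0, 0.6], 0]
    - [[2, 0, 0.6], 0]
    - [[1.5, 0, 0.5], 0]
    - [[1.5, 0, 0.5], 0]
    - [[1.5, 0, 0.4], 0]

```text
time_s: 31.12
position: [0.5977, 0.1864, 0.0881]
tcp_rot: [[0.792, -0.596, 0.131], [-0.576, -0.801, -0.163], [0.202, 0.053, -0.978]]
force: [-0.3, 0.4, 0.1]
opening: 0.007
```

```bash
python3 -c "
from h import *
cst();torque(-15)"
```

```text
t 31.12 r mm 56.9 phi 48.3 yaw+90-phi 5.7 z 0.0881 Ftan 0.5 Frad(out) 0.1 Fz 0.1 zaxis [ 0.131 -0.163 -0.978] q6 59.0
torque cw Nm 0.032 spoke-ish angle 34.23
```

>>> send_rows:
  motion:
    - [[2, 0, 0.3], 0]
    - [[2, 0, 0.3], 0]
    - [[2, 0, 0.3], 0]
    - [[2, 0, 0.3], 0]
    - [[2, 0, 0.3], 0]

```text
time_s: 31.53
position: [0.5987, 0.1854, 0.0882]
tcp_rot: [[0.791, -0.601, 0.118], [-0.583, -0.797, -0.155], [0.187, 0.053, -0.981]]
force: [-3.1, 4.8, 1.7]
opening: 0.006
```

```bash
python3 -c "
from h import *
cst();torque(-15)"
```

```text
t 31.53 r mm 56.9 phi 46.7 yaw+90-phi 6.8 z 0.0882 Ftan 5.5 Frad(out) 1.4 Fz 1.7 zaxis [ 0.118 -0.155 -0.981] q6 58.0
torque cw Nm 0.346 spoke-ish angle 32.72
```

Contact made, and the tilt is easing. I'll step the force up until the spoke moves.

>>> send_rows:
  motion:
    - [[2.2, 0, 0.3], 0]
    - [[2.2, 0, 0.3], 0]
    - [[2.2, 0, 0.3], 0]
    - [[2.2, 0, 0.3], 0]
    - [[2.2, 0, 0.3], 0]

```text
time_s: 31.95
position: [0.5986, 0.1854, 0.0883]
tcp_rot: [[0.79, -0.604, 0.102], [-0.589, -0.795, -0.145], [0.169, 0.055, -0.984]]
force: [-3.4, 4.2, 2.9]
opening: 0.006
```

```bash
python3 -c "
from h import *
cst();torque(-15)"
```

```text
t 31.95 r mm 56.9 phi 46.6 yaw+90-phi 6.7 z 0.0883 Ftan 5.3 Frad(out) 0.7 Fz 2.9 zaxis [ 0.102 -0.145 -0.984] q6 57.0
torque cw Nm 0.323 spoke-ish angle 32.53
```

>>> send_rows:
  motion:
    - [[2.5, 0, 0.3], 0]
    - [[2.5, 0, 0.3], 0]
    - [[2.5, 0, 0.3], 0]
    - [[2.5, 0, 0.3], 0]
    - [[2.5, 0, 0.3], 0]

```text
time_s: 32.37
position: [0.5986, 0.1855, 0.0885]
tcp_rot: [[0.79, -0.607, 0.084], [-0.595, -0.792, -0.135], [0.149, 0.057, -0.987]]
force: [-3.6, 5.5, 3.1]
opening: 0.002
```

```bash
python3 -c "
from h import *
cst();torque(-15)"
```

```text
t 32.37 r mm 57.0 phi 46.4 yaw+90-phi 6.6 z 0.0885 Ftan 6.4 Frad(out) 1.6 Fz 3.1 zaxis [ 0.084 -0.135 -0.987] q6 56.0
torque cw Nm 0.399 spoke-ish angle 32.34
```

>>> send_rows:
  motion:
    - [[3.5, 0, 0.4], 0]
    - [[3.5, 0, 0.4], 0]
    - [[3.5, 0, 0.4], 0]
    - [[3.5, 0, 0.4], 0]
    - [[3.5, 0, 0.4], 0]

```text
time_s: 32.78
position: [0.5986, 0.1854, 0.0886]
tcp_rot: [[0.789, -0.612, 0.058], [-0.603, -0.789, -0.12], [0.119, 0.059, -0.991]]
force: [-5.7, 6.2, 4.1]
opening: 0.003
```

```bash
python3 -c "
from h import *
cst();torque(-15)"
```

```text
t 32.78 r mm 57.0 phi 46.1 yaw+90-phi 6.5 z 0.0886 Ftan 8.4 Frad(out) 0.6 Fz 4.1 zaxis [ 0.058 -0.12  -0.991] q6 54.0
torque cw Nm 0.502 spoke-ish angle 31.93
```

>>> send_rows:
  motion:
    - [[4, 0, 0.4], 0]
    - [[4, 0, 0.4], 0]
    - [[4, 0, 0.4], 0]
    - [[4, 0, 0.4], 0]
    - [[4, 0, 0.4], 0]

```text
time_s: 33.2
position: [0.5987, 0.1854, 0.0888]
tcp_rot: [[0.787, -0.617, 0.029], [-0.611, -0.785, -0.102], [0.085, 0.063, -0.994]]
force: [-6.3, 7.1, 4.8]
opening: 0.007
```

```bash
python3 -c "
from h import *
cst();torque(-15)"
```

```text
t 33.2 r mm 57.1 phi 45.8 yaw+90-phi 6.4 z 0.0888 Ftan 9.5 Frad(out) 0.6 Fz 4.8 zaxis [ 0.029 -0.102 -0.994] q6 53.0
torque cw Nm 0.566 spoke-ish angle 31.59
```

It's static at 9.5 N, about 0.57 N m, so jaw pressure is at least 22 N. Letting go caps it at about 25 N. Now I retreat gently.

>>> send_rows:
  motion:
    - [[-1, 0, 0], 0]
    - [[-2, 0, 0], 0]
    - [[-3, 0, 0], 0]
    - [[-4, 0, 0], 0]
    - [[-3, 0, 0], 0]

```text
time_s: 33.62
position: [0.5891, 0.1942, 0.0888]
tcp_rot: [[0.787, -0.616, 0.032], [-0.611, -0.785, -0.102], [0.088, 0.061, -0.994]]
force: [-0.7, -0.1, 1.1]
opening: 0.003
```

>>> send_rows:
  motion:
    - [[1, 0, -12], 0]
    - [[1.5, 1, -20], 0]
    - [[1.5, 1, -22], 0]
    - [[1.5, 1, -22], 0]
    - [[1.5, 1, -20], 0]

```text
time_s: 34.03
position: [0.5851, 0.1957, 0.1853]
tcp_rot: [[0.788, -0.615, 0.02], [-0.61, -0.785, -0.105], [0.08, 0.071, -0.994]]
force: [0.6, 0.8, -0.4]
opening: 0.005
```

>>> send_rows:
  motion:
    - [[0, 0, -10], 0]
    - [[0, 0, 0], 0]
    - [[0, 0, 0], 0]
    - [[0, 0, 0], 0]
    - [[0, 0, 0], 0]

```text
time_s: 34.45
position: [0.5878, 0.1971, 0.202]
tcp_rot: [[0.788, -0.616, 0.031], [-0.61, -0.786, -0.103], [0.088, 0.063, -0.994]]
force: [-0.6, -0.3, -0.9]
opening: 0.004
```

```bash
python3 -c "
from h import *
cst()
s=cap('side','s25.png')
cv2.imwrite('pics/s25z.png',cv2.resize(s['image'][150:300,220:420],None,fx=4,fy=4,interpolation=cv2.INTER_CUBIC))
for n in ['bottle_mid','jaw','spoke_end','timer','marker','beaker']:
    print(n,[(x['xy'],round(x['p'],2)) for x in place_of('side',n)[:1]])
"
```

```text
t 34.45 r mm 60.1 phi 61.2 yaw+90-phi -8.9 z 0.202 Ftan 0.3 Frad(out) -0.5 Fz -0.9 zaxis [ 0.031 -0.103 -0.994] q6 52.0
bottle_mid [([356.9, 242.4], 0.83)]
jaw [([336.0, 249.5], 0.55)]
spoke_end [([253.1, 197.5], 0.66)]
timer [([360.5, 242.0], 0.6)]
marker [([385.0, 360.0], 0.63)]
beaker [([223.6, 359.4], 0.79)]
```

View pics/s25z.png

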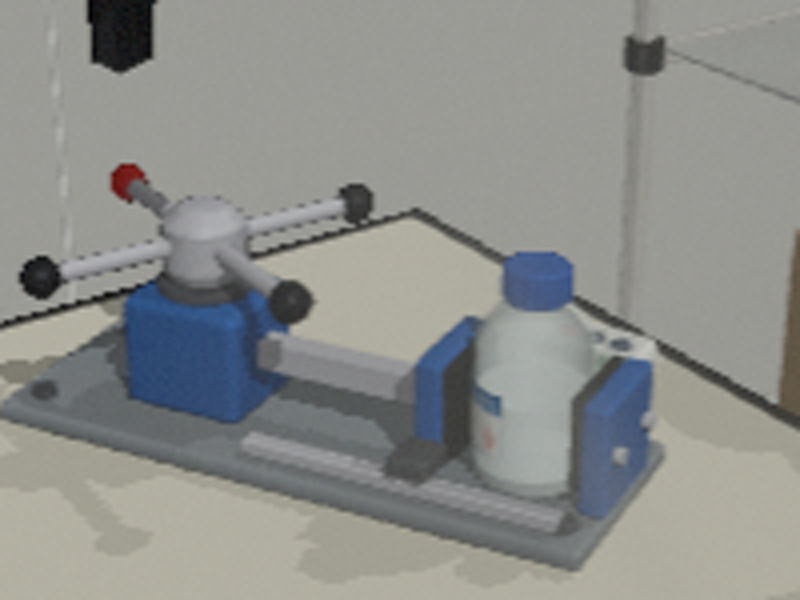

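The spokes are in the same positions as before the check push: red ball at (128,181), black at (291,301). The bottle is upright and pressed between pad and stop, and nothing touches it. I'm handing in.

```bash
python3 -c "
from rig import bot
print(bot.hand_in())"
```

```text
the job is handed in; nothing more can be done
None
```

The bottle stands upright on the clamp, held between the jaw pad and the end stop, and I handed the job in at about 35 s. I wound the jaw shut clockwise with three spokes in turn; all three ran at about 5–6.5 N with the bottle still free.

- **Overshoot:** the last stroke went too hard, reading 14–15 N at the spoke, which I estimate as about 45 N on the glass for roughly a tenth of a second. I backed off at once, and the capstan crept back about 3.5° as I let go.
- **Final hold:** in a check push afterwards the spokes did not move at 9.5 N (0.57 N m at the axis), so jaw pressure is at least about 22 N. The drag can hold no more than about 25 N once let go, so it should sit inside the 20–30 N band. I didn't push far enough to find the exact point where it gives.
- **Last pictures:** the spokes were where they had been before the check push. The bottle was upright, the robot was touching nothing, and the timer, marker and beaker were where they started, to within a few pixels.
- **Tool tilt:** the gripper leaned up to 12° while pushing, because tilt can't be commanded. The wrist never read more than about 15 N.

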